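Set up and fill the nut stand

ROBOT

A 7-joint arm with a two-finger parallel gripper is mounted at the origin on a cart in front of the work surface, level with it; the furniture and walls round the work are solid. World frame = base frame: x ahead of the robot, y to its left, z up, the work surface at z = 0. Lengths are in m, angles in rad, forces in N, time in s.
With the tool pointing down it reaches from about 0.425 to 0.95 m from the base axis. Payload 16.7 kg.
Tool frame: the origin (TCP) lies midway between the tips of the shut fingers; the grasp point (between the pads) lies 19 mm behind it; z points along the fingers, y is the line along which they close (so a half turn about z gives the same grasp; the last joint's range is limited). The gripper opens to 94 mm and grips with 3 to 60 N. Pads are 16 mm wide; open, the fingers measure 119 mm over their backs; the gripper's body (75 mm by 177 mm) begins 78 mm behind the grasp point.
Start: joints at [1.115, 0.426, 0.074, 1.606, -0.034, 1.111, -0.067], TCP at [0.204, -0.643, 0.205] pointing down, gripper open.
Joint ranges: [-2.85, 2.85], [-0.5, 2.14], [-1.23, 1.37], [0.21, 2.46], [-1.02, 4.16], [0.16, 2.05], [-2.73, 2.73]. Speed limits (rad/s): [1.89, 1.89, 2.39, 2.39, 3.01, 3.01, 3.01].

INTERFACE

Orientations are given as a rotation vector (axis times angle).
In Python, from rig import r, vision, order gives the robot as it stands.
- The arm moves only by the shell command python3 -m jog 'ROWS' [OPENING] [FORCE]. ROWS is JSON, a list of rows, each a list of 6 numbers: the shift along the tool's x, y, z normalised to -1 to 1, where 1 is 15 cm, then the turn, a rotation vector about the tool's x, y, z normalised to -1 to 1, where 1 is 2 pi rad. A call has exactly 10 rows; each row is the pose to reach, as a shift and turn from the pose commanded when the call began, along the tool's axes at that moment, turning the shorter way round; what a row does not reach only later rows make up. A row lasts 1/8 s, in which the tool goes at most 62.5 mm and 10.7 degrees, less where a joint would pass 70% of its speed; a pose out of reach is approached as far as the arm can. A call with a number of a shift or a turn outside -1 to 1 is refused whole. A call with a gripper value outside its range is refused whole. OPENING is the opening, from -1 (shut) to 1 (fully open), so that 0 is half open, set as the call begins (- or left out, the last holds). The fingers move at their own pace and stop on an object; FORCE is the grip in N (left out, the last holds). Time passes only in rows, so rows that repeat a pose let the fingers close, or fill a call up. It gives the time, the measured TCP pose, the force, the opening and the grip force at its end, in the units of the state.
- r.read_state(): the state, without advancing time (a new reading comes with each control period).
- vision.camera(name): name is "scene" or "top"; returns a dict with "img" (384x512x3 uint8, red, green, blue), "fx", "fy", "cx", "cy" (pixels), "extrinsics" (4x4, takes a point from camera to world coordinates). Camera axes: x right, y up, looking along -z (the intrinsics and any distortion apply to the point x, -y, -z); pixel columns grow to the right and rows downward; lengths in m; the calibration is good to about 2 mm. A picture is of the moment at which its call begins. There is no depth.
- order.hand_in(): hands the job in; it is judged then, once.
The state is a dict: "time_s": time; "joints": joint angles; "qvel": joint speeds; "joint_efforts": joint torques, N m; "position": TCP position; "orientation": TCP orientation; "force": force on the tool from outside, world axes, zero at the start; "wrist_torque": the same for the moment, N m; "width": finger opening in m; "grasp_force": force on a finger pad.
Only numpy, scipy, OpenCV 4.12 (cv2) and the standard library are available. Lean on these libraries where they do the work, as an engineer would, in place of code of your own. Each camera call takes 0.05 s, during which the arm holds its last target. There are 200 camera calls.

TASK

Set up the nut stand: hook the claws of every loose tray arm that is there into the slotted uprights, one arm to an upright, and press each arm down until it is locked fully home. Then pour all the nuts from the steel cup into the trays of the hung arms (one tray or several) and stand the empty cup upright on the worktop. Last, report the refill by pressing the stand's roller lever switch just until it clicks, about 5 mm down and never more than 10 mm, and let it go; leave the spice jar and the salt shaker where they are.

Things in the scene. Friction and masses are not known exactly. Their poses are not given: they have to be found in the camera images.
- stand: Fixed nut stand: dark foot plate, 3 aluminium slotted uprights in a row (40 mm wide, 150 high, 85 mm apart), grey switch housing at its right end. Origin: worktop level, under the middle upright's front face; x into the uprights, y along the row to the left, z up. Upright fronts lie at x = 0 (facing -x), centres at y = -85, 0, 85 mm. Foot plate 360 long, 12 high, from 20 mm before the fronts.
- slot_0 (a point): Right-hand upright (y = -85 mm): middle of its lower slot's lower edge, on the front face, 75 mm up; axes as the stand's. Each upright is a 4 mm sheet, hollow behind, with two slots one above the other, 10 mm wide, 22 mm high: z = 75 to 97 and 113 to 135 mm.
- slot_1 (a point): The same point of the middle upright (y = 0). Behind each upright's lower slot a sprung ball resists the claws on the way down: pressing past it takes about 10 N, more than an arm's own weight; then it holds the arm down.
- slot_2 (a point): The same point of the left-hand upright (y = 85 mm). A hung and locked arm has its grip point 50 mm (up to 2 mm more) before the upright's face and 100 mm above the worktop, its x along the stand's x.
- grip_a (a point): Grip point of a tray arm (None if absent; 2 or 3 arms, all alike, any upright will do): middle of its upright dark steel web, 8 mm thick (y), x = -30 to 40 mm, top at z = 15, underside at z = -45 (starts standing so on the worktop). About 0.18 kg, balanced here. x points to its root block: flat face at x = 50, 10 x 30 mm, from z = -45 to 27. z up.
- grip_b (a point): Grip point of another arm, same frame (None if absent). At the arm's -x end is an open wooden tray: x = -106 to -30 mm, 66 wide (y), rim at z = -9, underside at z = -45, walls and floor 3 mm.
- grip_c (a point): Grip point of another arm, same frame (None if absent). Two claws, 6.5 mm wide, stick 12.5 mm out of the root face: tongues with tails hanging down behind, spanning z = -36 to -18 and 2 to 20 mm, gap to the root face 5.5 mm. They enter the slots straight, with the grip point 113 mm above the worktop (2 mm play up or down); then the arm goes down 13 mm.
- cup_centre (a point): Loose steel measuring cup holding the nuts, round and evenly tapered, 70 mm high, 62 mm across at the rim, 48 mm at the foot, wall 3 mm, about 0.12 kg, with one flat upright handle plate. This point is on its axis, 35 mm above its foot; z points out of its mouth, -y to the handle.
- cup_handle (a point): Grip point in the middle of the cup's handle plate, 52 mm from the cup's axis and 45 mm above its foot, axes as the cup's: the plate is 8 mm thick (x), stands out 26 to 68 mm from the axis (along -y) and reaches from 22 to 62 mm above the foot.
- nut_0_centre (a point): Centre of a round shelled hazelnut, 18 mm across, 10 g, at first in the cup (4 to 6 nuts in all).
- nut_1_centre (a point): Centre of another such nut (None if absent).
- nut_2_centre (a point): Centre of another such nut (None if absent).
- nut_3_centre (a point): Centre of another such nut (None if absent).
- nut_4_centre (a point): Centre of another such nut (None if absent).
- nut_5_centre (a point): Centre of another such nut (None if absent).
- roller_top (a point): Top of the white roller (12 mm across, 9 mm wide) at the free, robot-side end of the refill switch's lever, on top of the grey housing at the stand's right end, about 133 mm above the worktop; the lever is 50 mm long from hinge to roller and lies level. It is pressed straight down.
- lever (a joint): Angle of the switch lever: 0 at rest, grows as the roller is pressed down (0.1 rad = 5 mm). A spring brings it back: it takes about 1 N to start, 3 N at 0.1 rad where the switch clicks, 5 N at 0.2 rad; beyond 0.22 rad (11 mm) the switch is overstrained; hard stop at 0.30.
- spice_jar: Bystander: spice jar with a black cap, 41 mm across, 105 mm high; origin under it.
- salt: Bystander: glass salt shaker, 44 mm across, 90 mm high; origin under it.
Things that resemble listed ones, but are neither listed nor needed, are in the scene too. Leave any pink look-alike of the part that bears grip_c alone.

How it is judged:
By the outcome, as a careful person would: the job done as asked, in the order asked, and still so for the second after the job is handed in, with the robot touching nothing.
Of tray_arm_a, tray_arm_b, tray_arm_c only 2 to 3 are there at a start; the rules pass over those that are not, and their reading is None.
Of nut_3, nut_4, nut_5 only 1 to 3 are there at a start; the rules pass over those that are not, and their reading is None.
At some moment in a run one of tray_arm_a, tray_arm_b, tray_arm_c may be knocked a few centimetres aside while the robot is not near it.
It also fails if it takes over 210 s, if anything falls off the work surface, if the arm or the gripper's body presses on something with over 40 N, if the wrist force passes 120 N, or if a joint passes its speed limit or range.

## Working session

There is one attempt and no reset: what is moved stays moved. The work goes in short steps, Python scripts to look and compute and a shell command to move; the robot and the scene stay as the last step left them, time stands still between calls to the robot, and variables do not carry over. Pictures are saved under pics/ and viewed, at most 14 in all, crops included, and the job is handed in when it is done.

```bash
ls; mkdir -p pics; python3 - <<'E'
from rig import r, vision, order
import cv2,numpy as np
s=r.read_state(); print({k:np.round(v,3).tolist() for k,v in s.items()})
for n in("scene","top"):
    c=vision.camera(n); cv2.imwrite(f"pics/{n}0.png",cv2.resize(c["img"][:,:,::-1],None,fx=1.5,fy=1.5,interpolation=cv2.INTER_CUBIC))
    print(n,c["fx"],c["fy"],c["cx"],c["cy"],c.keys(),np.round(c["extrinsics"],4).tolist())
E
```

```text
pics
{'time_s': 0.0, 'joints': [1.114, 0.427, 0.074, 1.607, -0.034, 1.111, -0.067], 'qvel': [-0.002, -0.001, 0.001, 0.0, 0.001, 0.002, 0.0], 'joint_efforts': [-0.001, -93.582, 3.666, -45.42, -0.049, 0.02, 0.0], 'position': [0.204, -0.643, 0.205], 'orientation': [-3.104, -0.48, 0.0], 'force': [-0.617, -0.143, 0.751], 'wrist_torque': [0.002, -0.012, 0.061], 'grasp_force': 0.0, 'width': 0.094}
scene 421.2573358317348 421.2573358317348 254.41942695335885 193.62599602611698 dict_keys(['img', 'fx', 'fy', 'cx', 'cy', 'extrinsics']) [[0.9966, 0.0672, -0.0476, 0.352], [-0.0806, 0.6774, -0.7312, -1.2045], [-0.0169, 0.7325, 0.6805, 1.2123], [0.0, 0.0, 0.0, 1.0]]
top 369.2079428584342 369.2079428584342 246.3529400847925 191.77639595457373 dict_keys(['img', 'fx', 'fy', 'cx', 'cy', 'extrinsics']) [[0.0022, 0.9929, -0.1189, 0.3216], [-0.9998, -0.0002, -0.0197, -0.0132], [-0.0196, 0.1189, 0.9927, 1.2183], [0.0, 0.0, 0.0, 1.0]]
```

View pics/scene0.png

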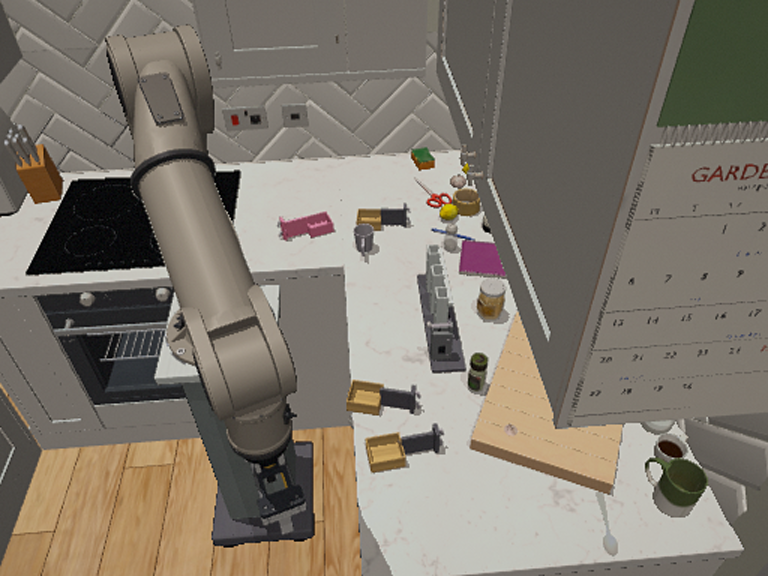

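View pics/top0.png

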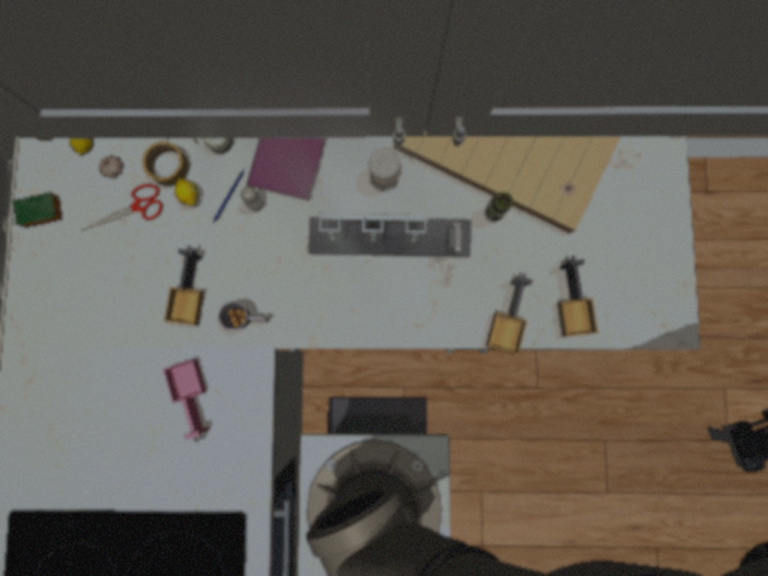

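```bash
cat > h.py <<'E'
from rig import r, vision, order
import cv2,numpy as np
from scipy.optimize import least_squares
from scipy.spatial.transform import Rotation as R
def avg(n,k=3):
    cs=[vision.camera(n) for _ in range(k)]; c=cs[-1]; c["img"]=np.mean([q["img"] for q in cs],0).astype(np.uint8); return c
def proj(c,P):
    E=np.array(c["extrinsics"]); p=(np.asarray(P,float)-E[:3,3])@E[:3,:3]
    return np.stack([c["cx"]+c["fx"]*p[...,0]/-p[...,2], c["cy"]-c["fy"]*p[...,1]/-p[...,2]],-1)
def ray(c,uv,z):
    E=np.array(c["extrinsics"]); u=np.atleast_2d(uv).astype(float)
    d=np.stack([(u[:,0]-c["cx"])/c["fx"],-(u[:,1]-c["cy"])/c["fy"],-np.ones(len(u))],-1)@E[:3,:3].T
    return E[:3,3]+d*((z-E[2,3])/d[:,2])[:,None]
def tile(c,x0,y0,w,h,s):
    t=cv2.resize(c["img"][y0:y0+h,x0:x0+w,::-1],None,fx=s,fy=s,interpolation=cv2.INTER_CUBIC)
    for x in range(x0-x0%10+10,x0+w,10):
        cv2.line(t,(int((x-x0+.5)*s),0),(int((x-x0+.5)*s),6),(0,0,255),1); cv2.putText(t,str(x),(int((x-x0+.5)*s)-10,16),0,.35,(0,0,255),1)
    for y in range(y0-y0%10+10,y0+h,10):
        cv2.line(t,(0,int((y-y0+.5)*s)),(6,int((y-y0+.5)*s)),(0,0,255),1); cv2.putText(t,str(y),(8,int((y-y0+.5)*s)+4),0,.35,(0,0,255),1)
    return t
def put(*rows):
    rows=[np.hstack([np.pad(t,((0,max(a.shape[0] for a in rw)-t.shape[0]),(0,4),(0,0))) for t in rw]) for rw in rows]
    W=max(a.shape[1] for a in rows); return np.vstack([np.pad(a,((0,4),(0,W-a.shape[1]),(0,0))) for a in rows])
def g():
    s=r.read_state(); print(round(s["time_s"],2),np.round(s["position"],4),np.round(s["orientation"],3),"F",np.round(s["force"],1),"w",round(s["width"],4),"gf",round(s["grasp_force"],1))
E
python3 - <<'E'
from h import *
t=avg("top");s=avg("scene")
import pickle; pickle.dump((t,s),open("c0.pkl","wb"))
cv2.imwrite("pics/a.png",put([tile(t,200,135,120,40,6.5)],[tile(s,272,155,40,96,3.6),tile(s,280,205,35,50,6.5),tile(t,285,140,60,50,5.5)]))
cv2.imwrite("pics/b.png",put([tile(t,320,175,40,65,4.5),tile(t,366,165,40,65,4.5),tile(t,105,158,40,65,4.5),tile(t,140,190,50,45,4)],[tile(s,228,248,60,35,4.4),tile(s,240,278,60,40,4.4),tile(s,230,130,60,45,4)]))
for f in "ab": print(cv2.imread(f"pics/{f}.png").shape)
E
```

```text
(614, 784, 3)
(480, 780, 3)
```

```bash
python3 - <<'E'
import cv2
a=cv2.imread("pics/a.png")[:600]; cv2.imwrite("pics/a.png",a)
E
```

```text
(no output)
```

View pics/a.png

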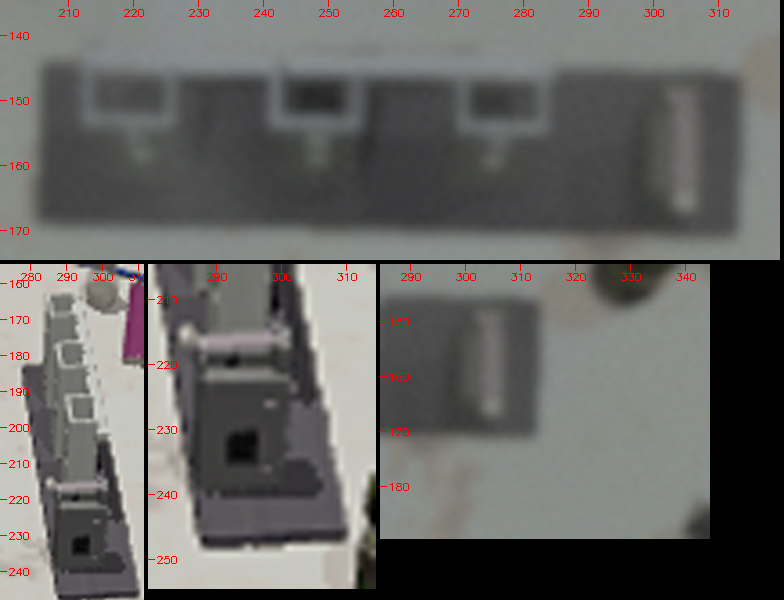

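View pics/b.png

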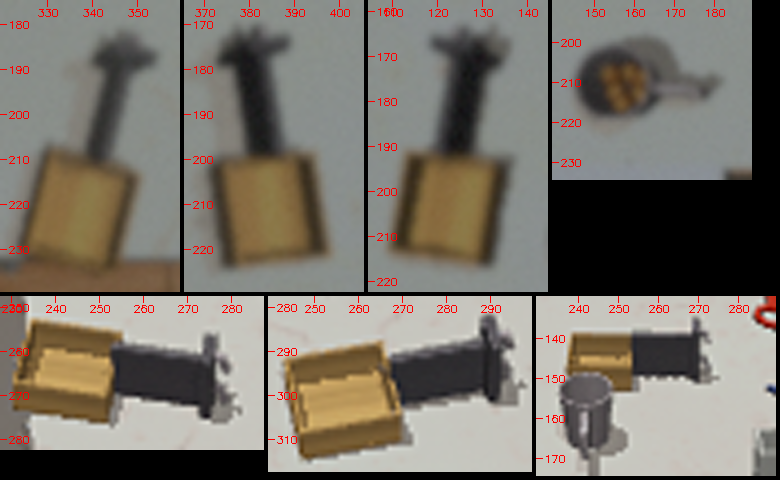

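```bash
python3 - <<'E'
from h import *
import pickle; t,s=pickle.load(open("c0.pkl","rb"))
P=[];U=[]
for yc,(a,b,v) in zip((.085,0,-.085),((211.8,226.7,154.2),(240.7,255.3,154.8),(269.7,284.3,155.1))):
    P+=[(0,yc+.02,.15),(0,yc-.02,.15)];U+=[(a,v),(b,v)]
P=np.array(P);U=np.array(U)
def T(p,Q): c,n=np.cos(p[2]),np.sin(p[2]); Q=np.asarray(Q,float); return np.stack([p[0]+c*Q[...,0]-n*Q[...,1],p[1]+n*Q[...,0]+c*Q[...,1],Q[...,2]],-1)
f=least_squares(lambda p:(proj(t,T(p,P))-U).ravel(),[.6,0,0])
print("stand",f.x,f.fun.reshape(-1,2).round(2).tolist())
print("foot front L,R",ray(t,[(205,168.5),(313,170.3)],.012), "pred x", T(f.x,[[-.02,.14,.012],[-.02,-.2,.012]]))
print("scene pred right upright top corners",proj(s,T(f.x,[[0,-.105,.15],[0,-.065,.15]])))
print("roller",ray(t,(305,167),.133),ray(s,(285.5,215.5),.133))
# arms: tray outline corners at rim z=.036 (top) : order front-left, front-right(web end), back..
for n,(web,tray) in dict(r1=((345.5,185),(337,221)),r2=((379.5,175.5),(384.5,211.5)),l=((127,168),(123,204))).items():
    print(n,ray(t,web,.07)[0],ray(t,tray,.036)[0])
print("cup rim",ray(t,(156.5,210),.07), "handle",ray(t,(176,210),.06),"pre-kn",ray(t,(181,210),.06))
print(proj(t,[0.5,0.31,.035]))
E
```

```text
stand [ 0.55975874  0.00328691 -0.01674239] [[0.74, -0.0], [-0.65, 0.19], [0.57, -0.2], [-0.47, -0.0], [0.4, -0.08], [-0.59, 0.11]]
foot front L,R [[ 0.54408116  0.14843777  0.012     ]
 [ 0.53752658 -0.20920403  0.012     ]] pred x [[ 0.54210537  0.14360212  0.012     ]
 [ 0.53641322 -0.19635023  0.012     ]]
scene pred right upright top corners [[291.17261872 198.35106572]
 [289.79952345 190.97377866]]
roller [[ 0.52586291 -0.16600594  0.133     ]] [[ 0.52846751 -0.16983472  0.133     ]]
r1 [ 0.48044291 -0.30005016  0.07      ] [ 0.36959882 -0.27822514  0.036     ]
r2 [ 0.51037121 -0.40672783  0.07      ] [ 0.39996412 -0.42948885  0.036     ]
l [0.53536079 0.38917257 0.07      ] [0.4235197  0.40927942 0.036     ]
cup rim [[0.40180109 0.29078051 0.07      ]] handle [[0.40254741 0.23162496 0.06      ]] pre-kn [[0.40255974 0.21579891 0.06      ]]
[154.37226084 180.62846561]
```

```bash
cat >> h.py <<'E'
def Rdown(yaw): c,s=np.cos(yaw),np.sin(yaw); return R.from_matrix([[c,s,0],[s,-c,0],[0,0,-1]])
def to(p,Rt):
    "grasp-point target p (19 mm behind TCP), orientation Rt -> full row from the present pose"
    g(); s=r.read_state(); R0=R.from_rotvec(s["orientation"])
    tcp=np.asarray(p)+Rt.apply([0,0,.019]); sh=R0.inv().apply(tcp-s["position"])/.15; w=(R0.inv()*Rt).as_rotvec()/(2*np.pi)
    print("row",np.round(np.r_[sh,w],3).tolist())
E
python3 - <<'E'
from h import *
to([.466,-.416,.14],Rdown(.204))
E
```

```text
0.4 [ 0.2038 -0.6434  0.2054] [-3.104 -0.48   0.   ] F [-0.1  0.1  0. ] w 0.0942 gf 0.0
row [2.124, -0.917, 0.563, -0.0, -0.0, 0.016]
```

```bash
A='[1,-0.45,0.2,0,0,0.016]'; python3 -m jog '[[0.33,-0.15,0.07,0,0,0.005],[0.67,-0.3,0.13,0,0,0.01],[1,-0.45,0.2,0,0,0.016],[1,-0.45,0.2,0,0,0.016],[1,-0.45,0.2,0,0,0.016],[1,-0.45,0.2,0,0,0.016],[1,-0.45,0.2,0,0,0.016],[1,-0.45,0.2,0,0,0.016],[1,-0.45,0.2,0,0,0.016],[1,-0.45,0.2,0,0,0.016]]' 0.2 50
python3 -c "
from h import *
to([.466,-.416,.14],Rdown(.204))"
```

```text
time_s: 1.65
position: [0.3264, -0.5339, 0.1755]
orientation: [-3.125, -0.323, -0.0]
force: [-0.2, 0.5, 0.8]
width: 0.0566
grasp_force: 0.0
1.65 [ 0.3264 -0.5339  0.1755] [-3.125 -0.323 -0.   ] F [-0.2  0.5  0.8] w 0.0566 gf 0.0
row [1.072, -0.579, 0.363, -0.0, -0.0, 0.0]
```

```bash
python3 -m jog '[[0.4,-0.22,0.14,0,0,0],[0.8,-0.44,0.28,0,0,0],[1,-0.58,0.36,0,0,0],[1,-0.58,0.36,0,0,0],[1,-0.58,0.36,0,0,0],[1,-0.58,0.36,0,0,0],[1,-0.58,0.36,0,0,0],[1,-0.58,0.36,0,0,0],[1,-0.58,0.36,0,0,0],[1,-0.58,0.36,0,0,0]]'
python3 -c "
from h import *
t=avg('top',2);s=avg('scene',2)
cv2.imwrite('pics/c.png',put([tile(t,350,150,70,80,5),tile(s,230,230,70,80,5)]))
to([.466,-.416,.045],Rdown(.204))"
```

```text
time_s: 2.9
position: [0.4554, -0.418, 0.1215]
orientation: [-3.125, -0.323, -0.0]
force: [-0.2, 0.8, -0.5]
width: 0.0564
grasp_force: 0.0
3.1 [ 0.4555 -0.4179  0.1214] [-3.125 -0.323 -0.   ] F [ 0.  -0.1  0.9] w 0.0563 gf 0.0
row [0.071, 0.002, 0.636, -0.0, -0.0, 0.0]
```

View pics/c.png

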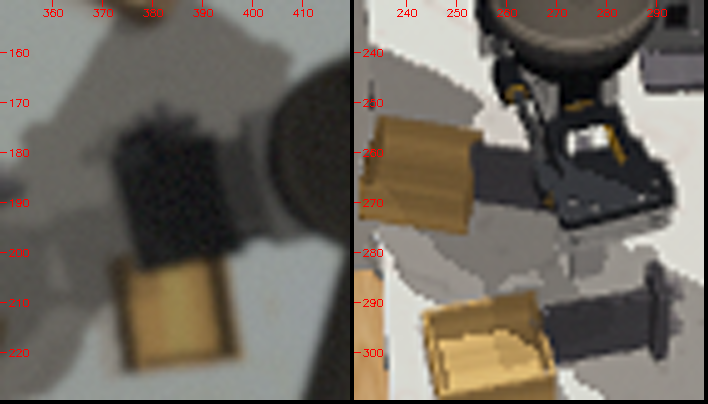

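```bash
python3 -m jog '[[0.07,0,0.15,0,0,0],[0.07,0,0.3,0,0,0],[0.07,0,0.45,0,0,0],[0.07,0,0.6,0,0,0],[0.07,0,0.635,0,0,0],[0.07,0,0.635,0,0,0],[0.07,0,0.635,0,0,0],[0.07,0,0.635,0,0,0],[0.07,0,0.635,0,0,0],[0.07,0,0.635,0,0,0]]'
python3 -m jog '[[0,0,0,0,0,0],[0,0,0,0,0,0],[0,0,0,0,0,0],[0,0,0,0,0,0],[0,0,0,0,0,0],[0,0,0,0,0,0],[0,0,-0.15,0,0,0],[0,0,-0.3,0,0,0],[0,0,-0.45,0,0,0],[0,0,-0.6,0,0,0]]' -1 50
python3 -c "
from h import *
to([.48,-.0817,.135],Rdown(-.0175))"
```

```text
time_s: 4.35
position: [0.4658, -0.4159, 0.0264]
orientation: [3.125, 0.323, 0.0]
force: [-0.7, -0.8, 0.1]
width: 0.0564
grasp_force: 0.0
time_s: 5.6
position: [0.4655, -0.4155, 0.1167]
orientation: [-3.124, -0.323, 0.001]
force: [0.4, 0.5, -1.1]
width: 0.0079
grasp_force: 50.0
5.6 [ 0.4655 -0.4155  0.1167] [-3.124e+00 -3.230e-01  1.000e-03] F [ 0.4  0.5 -1.1] w 0.0079 gf 50.0
row [0.551, -2.158, 0.006, -0.0, 0.0, 0.036]
```

```bash
python3 -m jog '[[0,-0.1,-0.2,0,0,0],[0.06,-0.4,-0.3,0,0,0.01],[0.06,-0.7,-0.3,0,0,0.02],[0.06,-1,-0.3,0,0,0.03],[0.06,-1,-0.3,0,0,0.036],[0.06,-1,-0.3,0,0,0.036],[0.06,-1,-0.3,0,0,0.036],[0.06,-1,-0.3,0,0,0.036],[0.06,-1,-0.3,0,0,0.036],[0.06,-1,-0.3,0,0,0.036]]'
python3 -c "
from h import *
to([.45,-.0817,.16],Rdown(-.0175))"
```

```text
time_s: 6.85
position: [0.4438, -0.2673, 0.1612]
orientation: [-3.141, 0.032, 0.0]
force: [0.2, 0.0, -1.1]
width: 0.0077
grasp_force: 50.0
6.85 [ 0.4438 -0.2673  0.1612] [-3.141  0.032  0.   ] F [ 0.2  0.  -1.1] w 0.0077 gf 50.0
row [0.016, -1.238, 0.135, -0.0, 0.0, -0.0]
```

```bash
python3 -m jog '[[0,-0.3,0,0,0,0],[0,-0.6,0,0,0,0],[0,-0.9,0,0,0,0],[0,-1,0,0,0,0],[0,-1,0,0,0,0],[0,-1,0,0,0,0],[0,-1,0,0,0,0],[0,-1,0,0,0,0],[0,-1,0,0,0,0],[0,-1,0,0,0,0]]'
python3 -m jog '[[0,-0.1,0,0,0,0],[0,-0.24,0,0,0,0],[0.1,-0.24,0.1,0,0,0],[0.2,-0.24,0.2,0,0,0],[0.24,-0.24,0.3,0,0,0],[0.24,-0.24,0.31,0,0,0],[0.24,-0.24,0.31,0,0,0],[0.24,-0.24,0.31,0,0,0],[0.24,-0.24,0.31,0,0,0],[0.24,-0.24,0.31,0,0,0]]'
python3 -c "
from h import *
t=avg('top',3);s=avg('scene',3)
cv2.imwrite('pics/d.png',put([tile(t,230,135,80,80,5),tile(s,245,165,70,80,5)]))
to([.49,-.0817,.113],Rdown(-.0175))"
```

```text
time_s: 8.1
position: [0.4468, -0.1173, 0.1612]
orientation: [-3.141, 0.032, -0.0]
force: [-1.0, -0.1, -3.1]
width: 0.0077
grasp_force: 50.0
time_s: 9.35
position: [0.4836, -0.0819, 0.115]
orientation: [3.141, -0.032, 0.001]
force: [0.0, 0.1, -2.2]
width: 0.0077
grasp_force: 50.0
9.65 [ 0.4836 -0.0819  0.1148] [-3.141  0.031 -0.   ] F [ 1.4 -0.2 -2.1] w 0.0071 gf 50.0
row [0.043, -0.002, 0.138, -0.0, -0.0, -0.0]
```

View pics/d.png

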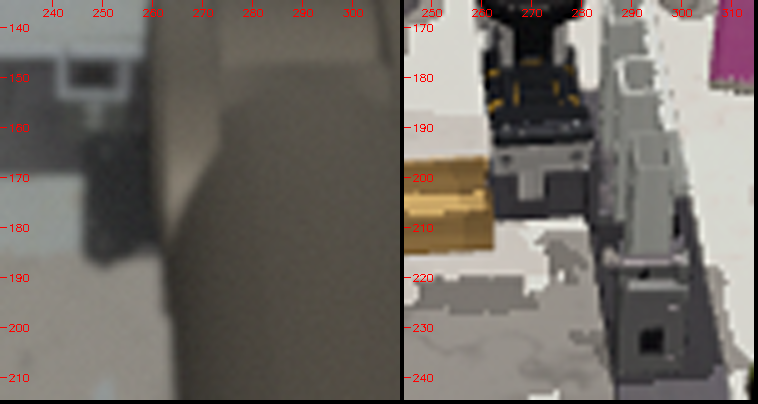

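```bash
python3 -m jog '[[0,0,0.07,0,0,0],[0,0,0.138,0,0,0],[0,0,0.138,0,0,0],[0,0,0.138,0,0,0],[0.02,0,0.138,0,0,0],[0.04,0,0.138,0,0,0],[0.06,0,0.138,0,0,0],[0.08,0,0.138,0,0,0],[0.1,0,0.138,0,0,0],[0.12,0,0.138,0,0,0]]'
python3 -c "
from h import *
to([.508,-.0817,.1134],Rdown(-.0175))"
```

```text
time_s: 10.9
position: [0.5017, -0.0822, 0.094]
orientation: [-3.141, 0.031, 0.0]
force: [-0.3, -1.0, -2.3]
width: 0.0078
grasp_force: 50.0
10.9 [ 0.5017 -0.0822  0.094 ] [-3.141  0.031  0.   ] F [-0.3 -1.  -2.3] w 0.0078 gf 50.0
row [0.042, -0.004, -0.002, -0.0, 0.0, -0.0]
```

No resistance at x=0.502, so the claws are either entering or still short; advance further.

```bash
python3 -m jog '[[0.01,0,0,0,0,0],[0.02,0,0,0,0,0],[0.03,0,0,0,0,0],[0.04,0,0,0,0,0],[0.05,0,0,0,0,0],[0.06,0,0,0,0,0],[0.06,0,0,0,0,0],[0.06,0,0,0,0,0],[0.06,0,0,0,0,0],[0.06,0,0,0,0,0]]'
python3 -c "
from h import *
g()"
```

```text
time_s: 12.15
position: [0.5085, -0.0824, 0.0935]
orientation: [-3.141, 0.032, 0.006]
force: [-11.5, 0.1, 2.7]
width: 0.0078
grasp_force: 50.0
12.15 [ 0.5085 -0.0824  0.0935] [-3.141  0.032  0.006] F [-11.5   0.1   2.7] w 0.0078 gf 50.0
```

```bash
python3 -m jog '[[-0.01,0,0.01,0,0,0],[-0.01,0,0.02,0,0,0],[-0.01,0,0.03,0,0,0],[-0.01,0,0.04,0,0,0],[-0.01,0,0.05,0,0,0],[-0.01,0,0.06,0,0,0],[-0.01,0,0.07,0,0,0],[-0.01,0,0.08,0,0,0],[-0.01,0,0.09,0,0,0],[-0.01,0,0.1,0,0,0]]'
python3 -c "
from h import *
g()"
```

```text
time_s: 13.4
position: [0.5087, -0.0824, 0.08]
orientation: [3.141, -0.032, -0.001]
force: [-17.3, 1.0, 31.5]
width: 0.0074
grasp_force: 50.0
13.4 [ 0.5087 -0.0824  0.08  ] [ 3.141e+00 -3.200e-02 -1.000e-03] F [-17.3   1.   31.5] w 0.0074 gf 50.0
```

```bash
python3 -m jog '[[-0.01,0,0.09,0,0,0],[0,0,0,0,0,0],[0,0,0,0,0,0],[0,0,0,0,0,0],[0,0,-0.1,0,0,0],[0,0,-0.3,0,0,0],[0,0,-0.6,0,0,0],[-0.2,0.2,-0.8,0,0,0],[-0.2,0.6,-0.8,0,0,0],[-0.2,1,-0.8,0,0,0]]' -0.3
python3 -c "
from h import *
t=avg('top',2);s=avg('scene',3)
cv2.imwrite('pics/e.png',put([tile(t,190,125,210,120,2.5)],[tile(s,245,155,75,60,5),tile(s,225,245,65,60,5)]))
g()"
```

```text
time_s: 14.65
position: [0.4761, -0.2333, 0.201]
orientation: [3.141, -0.03, 0.004]
force: [0.1, -0.3, -0.8]
width: 0.0327
grasp_force: 0.0
14.9 [ 0.4761 -0.2314  0.1996] [-3.141e+00  3.200e-02 -1.000e-03] F [-0.6  0.7 -0.1] w 0.0331 gf 0.0
```

View pics/e.png

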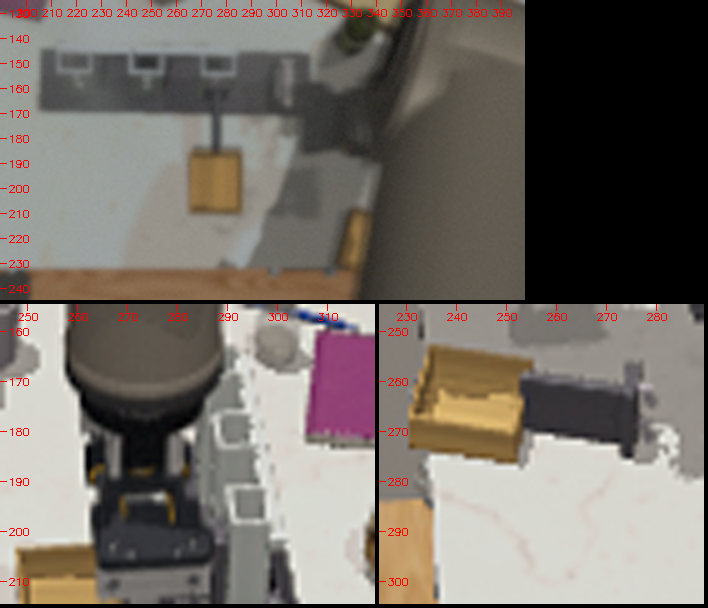

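```bash
python3 -c "
from h import *
to([.4363,-.2914,.11],Rdown(-.194))"
```

```text
14.9 [ 0.4761 -0.2314  0.1996] [-3.141e+00  3.200e-02 -1.000e-03] F [-0.6  0.7 -0.1] w 0.0331 gf 0.0
row [-0.257, 0.406, 0.724, -0.0, -0.0, 0.028]
```

```bash
python3 -m jog '[[-0.1,0.1,0,0,0,0.01],[-0.2,0.3,0.2,0,0,0.02],[-0.26,0.41,0.4,0,0,0.028],[-0.26,0.41,0.7,0,0,0.028],[-0.26,0.41,0.72,0,0,0.028],[-0.26,0.41,0.72,0,0,0.028],[-0.26,0.41,0.72,0,0,0.028],[-0.26,0.41,0.72,0,0,0.028],[-0.26,0.41,0.72,0,0,0.028],[-0.26,0.41,0.72,0,0,0.028]]' 0.2
python3 -c "
from h import *
to([.4363,-.2914,.0454],Rdown(-.194))"
```

```text
time_s: 16.15
position: [0.4359, -0.2925, 0.0913]
orientation: [3.126, -0.307, 0.0]
force: [0.2, 0.0, -0.2]
width: 0.0567
grasp_force: 0.0
16.15 [ 0.4359 -0.2925  0.0913] [ 3.126 -0.307  0.   ] F [ 0.2  0.  -0.2] w 0.0567 gf 0.0
row [0.001, -0.008, 0.432, 0.0, -0.0, -0.0]
```

```bash
python3 -m jog '[[0,0,0.15,0,0,0],[0,0,0.3,0,0,0],[0,0,0.43,0,0,0],[0,0,0.43,0,0,0],[0,0,0.43,0,0,0],[0,0,0.43,0,0,0],[0,0,0.43,0,0,0],[0,0,0.43,0,0,0],[0,0,0.43,0,0,0],[0,0,0.43,0,0,0]]'
python3 -m jog '[[0,0,0,0,0,0],[0,0,0,0,0,0],[0,0,0,0,0,0],[0,0,0,0,0,0],[0,0,0,0,0,0],[0,0,-0.2,0,0,0],[0,0,-0.5,0,0,0],[0,0,-0.8,0,0,0],[0,0,-1,0,0,0],[0,0,-1,0,0,0]]' -1 50
python3 -c "
from h import *
to([.445,.0033,.19],Rdown(-.0175))"
```

```text
time_s: 17.4
position: [0.4358, -0.2925, 0.0266]
orientation: [-3.126, 0.307, -0.0]
force: [0.4, 1.1, -0.1]
width: 0.0563
grasp_force: 0.0
time_s: 18.65
position: [0.4367, -0.2929, 0.1785]
orientation: [3.125, -0.307, 0.005]
force: [0.4, 0.1, -2.7]
width: 0.0077
grasp_force: 50.0
18.65 [ 0.4367 -0.2929  0.1785] [ 3.125 -0.307  0.005] F [ 0.4  0.1 -2.7] w 0.0077 gf 50.0
row [-0.331, -1.948, 0.047, 0.0, -0.001, -0.028]
```

```bash
python3 -m jog '[[0,-0.2,0,0,0,-0.01],[-0.1,-0.5,0,0,0,-0.02],[-0.15,-0.8,0,0,0,-0.028],[-0.17,-1,0,0,0,-0.028],[-0.17,-1,0,0,0,-0.028],[-0.17,-1,0,0,0,-0.028],[-0.17,-1,0,0,0,-0.028],[-0.17,-1,0,0,0,-0.028],[-0.17,-1,0,0,0,-0.028],[-0.17,-1,0,0,0,-0.028]]'
python3 -c "
from h import *
to([.445,.0033,.175],Rdown(-.0175))"
```

```text
time_s: 19.9
position: [0.44, -0.1405, 0.1765]
orientation: [-3.141, 0.032, -0.0]
force: [-0.0, 0.5, -2.4]
width: 0.0076
grasp_force: 50.0
19.9 [ 0.44   -0.1405  0.1765] [-3.141  0.032 -0.   ] F [-0.   0.5 -2.4] w 0.0076 gf 50.0
row [0.014, -0.959, 0.137, -0.0, -0.0, -0.0]
```

```bash
python3 -m jog '[[0,-0.3,0,0,0,0],[0,-0.6,0,0,0,0],[0,-0.9,0,0,0,0],[0,-0.957,0,0,0,0],[0,-0.957,0,0,0,0],[0,-0.957,0,0,0,0],[0.1,-0.957,0.2,0,0,0],[0.2,-0.957,0.4,0,0,0],[0.287,-0.957,0.547,0,0,0],[0.287,-0.957,0.547,0,0,0]]'
python3 -c "
from h import *
to([.500,.0029,.1134],Rdown(-.0175))"
```

```text
time_s: 21.15
position: [0.4854, 0.0012, 0.0931]
orientation: [3.141, -0.034, -0.005]
force: [0.3, 0.7, -2.5]
width: 0.0078
grasp_force: 50.0
21.15 [0.4854 0.0012 0.0931] [ 3.141 -0.034 -0.005] F [ 0.3  0.7 -2.5] w 0.0078 gf 50.0
row [0.097, -0.014, -0.009, 0.0, 0.0, -0.001]
```

```bash
python3 -m jog '[[0,-0.012,-0.008,0,0,0],[0,-0.012,-0.008,0,0,0],[0.03,-0.012,-0.008,0,0,0],[0.06,-0.012,-0.008,0,0,0],[0.09,-0.012,-0.008,0,0,0],[0.11,-0.012,-0.008,0,0,0],[0.13,-0.012,-0.008,0,0,0],[0.15,-0.012,-0.008,0,0,0],[0.17,-0.012,-0.008,0,0,0],[0.17,-0.012,-0.008,0,0,0]]'
python3 -c "
from h import *
to([.500,.0029,.1134],Rdown(-.0175))"
```

```text
time_s: 22.4
position: [0.5112, 0.0036, 0.0955]
orientation: [3.141, -0.031, -0.001]
force: [-1.5, -0.8, -2.6]
width: 0.0077
grasp_force: 50.0
22.4 [0.5112 0.0036 0.0955] [ 3.141e+00 -3.100e-02 -1.000e-03] F [-1.5 -0.8 -2.6] w 0.0077 gf 50.0
row [-0.075, 0.006, 0.008, 0.0, 0.0, -0.0]
```

```bash
python3 -m jog '[[0.01,0,0,0,0,0],[0.005,0,0.015,0,0,0],[0,0,0.03,0,0,0],[0,0,0.045,0,0,0],[0,0,0.06,0,0,0],[0,0,0.075,0,0,0],[0,0,0.09,0,0,0],[0,0,0.105,0,0,0],[0,0,0.115,0,0,0],[0,0,0.115,0,0,0]]'
python3 -c "
from h import *
g()"
```

```text
time_s: 23.65
position: [0.5122, 0.0036, 0.0803]
orientation: [3.141, -0.032, 0.003]
force: [-16.8, -1.0, 38.0]
width: 0.0078
grasp_force: 50.0
23.65 [0.5122 0.0036 0.0803] [ 3.141e+00 -3.200e-02  3.000e-03] F [-16.8  -1.   38. ] w 0.0078 gf 50.0
```

```bash
python3 -m jog '[[0,0,-0.02,0,0,0],[-0.01,0,-0.02,0,0,0],[-0.01,0,-0.02,0,0,0],[-0.01,0,-0.02,0,0,0],[-0.01,0,-0.15,0,0,0],[-0.01,0,-0.4,0,0,0],[-0.01,0,-0.7,0,0,0],[-0.1,-0.2,-0.9,0,0,0],[-0.1,-0.6,-1,0,0,0],[-0.1,-1,-1,0,0,0]]' -0.3
python3 -c "
from h import *
t=avg('top',2)
s=avg('scene',3)
cv2.imwrite('pics/f.png',put([tile(t,95,135,210,110,3.3)],[tile(s,225,125,85,45,4.5)]))
to([.4908,.3972,.13],Rdown(-.178))"
```

```text
time_s: 24.9
position: [0.5001, 0.1554, 0.2301]
orientation: [-3.141, 0.034, -0.005]
force: [1.3, -0.2, -0.2]
width: 0.0328
grasp_force: 0.0
25.15 [0.4994 0.1534 0.2281] [ 3.141e+00 -3.100e-02 -1.000e-03] F [ 0.6 -0.4 -0.3] w 0.0329 gf 0.0
row [-0.089, -1.624, 0.78, 0.0, 0.0, 0.025]
```

View pics/f.png

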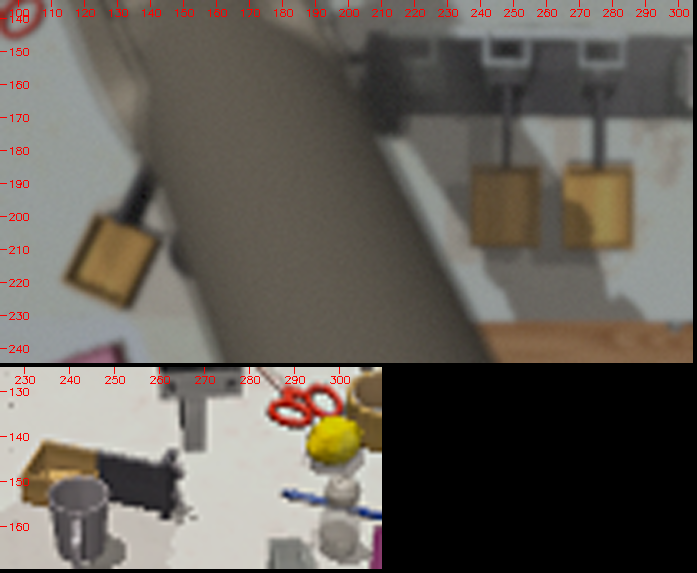

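```bash
python3 -c "
from h import *
t=vision.camera('top');s=vision.camera('scene')
c=ray(t,[(124.8,199.7),(143.6,207.2),(133,227.8),(114.2,220.3)],.036)[:,:2];print(c.round(4).tolist())
d=c[0]+c[1]-c[2]-c[3];d/=np.hypot(*d);e=c.mean(0)
print('len',np.hypot(*(c[0]-c[3])),'wid',np.hypot(*(c[0]-c[1])))
gp=e+.068*d;yaw=np.arctan2(d[1],d[0]);print(gp,yaw)
rt=e+.113*d
print('scene root pred',proj(s,[*rt,.072]),proj(s,[*rt,0]),'grip in top',proj(t,[*gp,.06]))
to([*gp,.13],Rdown(yaw))"
```

```text
[[0.4375, 0.404], [0.4132, 0.3419], [0.3469, 0.3738], [0.3709, 0.4356]]
len 0.0737237176842608 wid 0.06668116278161335
[0.45349165 0.35951264] -0.4454098644518021
scene root pred [262.41290038 145.02793038] [262.47457737 157.57124607] grip in top [136.30071177 193.95226017]
25.25 [0.4996 0.1525 0.2282] [ 3.141e+00 -3.400e-02 -1.000e-03] F [ 0.3 -0.3  0.3] w 0.0333 gf 0.0
row [-0.337, -1.373, 0.781, 0.0, 0.0, 0.067]
```

```bash
python3 -m jog '[[0,-0.3,0,0,0,0.02],[0,-0.6,0,0,0,0.04],[-0.2,-0.9,0.2,0,0,0.06],[-0.34,-1,0.5,0,0,0.067],[-0.34,-1,0.6,0,0,0.067],[-0.34,-1,0.6,0,0,0.067],[-0.34,-1,0.6,0,0,0.067],[-0.34,-1,0.6,0,0,0.067],[-0.34,-1,0.6,0,0,0.067],[-0.34,-1,0.6,0,0,0.067]]'
python3 -c "
from h import *
to([.4535,.3595,.0454],Rdown(-.445))"
```

```text
time_s: 26.5
position: [0.4521, 0.3044, 0.1389]
orientation: [-3.064, 0.689, -0.0]
force: [-0.1, -0.2, -0.5]
width: 0.0329
grasp_force: 0.0
26.5 [0.4521 0.3044 0.1389] [-3.064  0.689 -0.   ] F [-0.1 -0.2 -0.5] w 0.0329 gf 0.0
row [-0.149, -0.336, 0.75, -0.0, -0.0, 0.0]
```

```bash
python3 -m jog '[[-0.15,-0.33,0,0,0,0],[-0.15,-0.335,0,0,0,0],[-0.15,-0.335,0.1,0,0,0],[-0.15,-0.335,0.3,0,0,0],[-0.15,-0.335,0.5,0,0,0],[-0.15,-0.335,0.7,0,0,0],[-0.15,-0.335,0.75,0,0,0],[-0.15,-0.335,0.75,0,0,0],[-0.15,-0.335,0.75,0,0,0],[-0.15,-0.335,0.75,0,0,0]]'
python3 -m jog '[[0,0,0,0,0,0],[0,0,0,0,0,0],[0,0,0,0,0,0],[0,0,0,0,0,0],[0,0,0,0,0,0],[0,0,-0.2,0,0,0],[0,0,-0.5,0,0,0],[0,0,-0.8,0,0,0],[0,0,-1,0,0,0],[0,0,-1,0,0,0]]' -1 50
python3 -c "
from h import *
to([.445,.0879,.19],Rdown(-.0175))"
```

```text
time_s: 27.75
position: [0.453, 0.3602, 0.0269]
orientation: [-3.064, 0.687, -0.001]
force: [0.0, -0.2, -0.3]
width: 0.0327
grasp_force: 0.0
time_s: 29.0
position: [0.4531, 0.3603, 0.1777]
orientation: [-3.063, 0.687, -0.002]
force: [0.6, 0.5, -2.2]
width: 0.008
grasp_force: 50.0
29.0 [0.4531 0.3603 0.1777] [-3.063e+00  6.870e-01 -2.000e-03] F [ 0.6  0.5 -2.2] w 0.008 gf 50.0
row [0.726, 1.666, 0.041, -0.0, -0.0, -0.067]
```

```bash
python3 -m jog '[[0.05,0.15,0,0,0,-0.01],[0.15,0.4,0,0,0,-0.025],[0.27,0.65,0,0,0,-0.045],[0.4,0.9,0,0,0,-0.06],[0.43,1,0,0,0,-0.067],[0.43,1,0,0,0,-0.067],[0.43,1,0,0,0,-0.067],[0.43,1,0,0,0,-0.067],[0.43,1,0,0,0,-0.067],[0.43,1,0,0,0,-0.067]]'
python3 -c "
from h import *
to([.485,.0879,.1134],Rdown(-.0175))"
```

```text
time_s: 30.25
position: [0.4468, 0.197, 0.1759]
orientation: [3.141, -0.031, -0.0]
force: [0.3, -0.5, -1.0]
width: 0.0076
grasp_force: 50.0
30.25 [0.4468 0.197  0.1759] [ 3.141 -0.031 -0.   ] F [ 0.3 -0.5 -1. ] w 0.0076 gf 50.0
row [0.269, 0.722, 0.543, 0.0, 0.0, -0.0]
```

```bash
python3 -m jog '[[0,0.3,0,0,0,0],[0,0.6,0,0,0,0],[0,0.722,0,0,0,0],[0,0.722,0,0,0,0],[0.05,0.722,0,0,0,0],[0.15,0.722,0.2,0,0,0],[0.25,0.722,0.4,0,0,0],[0.26,0.722,0.543,0,0,0],[0.26,0.722,0.543,0,0,0],[0.26,0.722,0.543,0,0,0]]'
python3 -c "
from h import *
to([.513,.0882,.1134],Rdown(-.0175))"
```

```text
time_s: 31.5
position: [0.4842, 0.0883, 0.0951]
orientation: [-3.141, 0.03, -0.001]
force: [0.2, 0.1, -2.7]
width: 0.0076
grasp_force: 50.0
31.5 [0.4842 0.0883 0.0951] [-3.141e+00  3.000e-02 -1.000e-03] F [ 0.2  0.1 -2.7] w 0.0076 gf 50.0
row [0.192, -0.003, 0.005, -0.0, -0.0, -0.0]
```

```bash
python3 -m jog '[[0.03,0,0.005,0,0,0],[0.06,0,0.005,0,0,0],[0.09,0,0.005,0,0,0],[0.11,0,0.005,0,0,0],[0.13,0,0.005,0,0,0],[0.15,0,0.005,0,0,0],[0.17,0,0.005,0,0,0],[0.18,0,0.005,0,0,0],[0.19,0,0.005,0,0,0],[0.19,0,0.005,0,0,0]]'
python3 -c "
from h import *
g()"
```

```text
time_s: 32.75
position: [0.5124, 0.0872, 0.0938]
orientation: [-3.141, 0.031, -0.0]
force: [0.1, 1.9, -2.1]
width: 0.0077
grasp_force: 50.0
32.75 [0.5124 0.0872 0.0938] [-3.141  0.031 -0.   ] F [ 0.1  1.9 -2.1] w 0.0077 gf 50.0
```

```bash
python3 -m jog '[[0.015,0,0,0,0,0],[0.01,0,0.015,0,0,0],[0.01,0,0.03,0,0,0],[0.005,0,0.045,0,0,0],[0.005,0,0.06,0,0,0],[0.005,0,0.075,0,0,0],[0.005,0,0.09,0,0,0],[0.005,0,0.1,0,0,0],[0.005,0,0.103,0,0,0],[0.005,0,0.103,0,0,0]]'
python3 -c "
from h import *
g()"
```

```text
time_s: 34.0
position: [0.5133, 0.0872, 0.0791]
orientation: [-3.141, 0.032, -0.001]
force: [-10.0, 1.7, 20.2]
width: 0.0076
grasp_force: 50.0
34.0 [0.5133 0.0872 0.0791] [-3.141e+00  3.200e-02 -1.000e-03] F [-10.    1.7  20.2] w 0.0076 gf 50.0
```

```bash
python3 -m jog '[[0,0,-0.02,0,0,0],[-0.01,0,-0.02,0,0,0],[-0.01,0,-0.02,0,0,0],[-0.01,0,-0.02,0,0,0],[-0.01,0,-0.15,0,0,0],[-0.01,0,-0.4,0,0,0],[-0.01,0,-0.7,0,0,0],[-0.1,-0.2,-1,0,0,0],[-0.1,-0.6,-1,0,0,0],[-0.1,-1,-1,0,0,0]]' -0.3
python3 -m jog '[[0,-0.2,0,0,0,0],[0.1,-0.4,0,0,0,0],[0.2,-0.6,0,0,0,0],[0.2,-0.8,0,0,0,0],[0.2,-0.8,0,0,0,0],[0.2,-0.8,0,0,0,0],[0.2,-0.8,0,0,0,0],[0.2,-0.8,0,0,0,0],[0.2,-0.8,0,0,0,0],[0.2,-0.8,0,0,0,0]]'
python3 -c "
from h import *
t=avg('top',3)
s=avg('scene',3)
cv2.imwrite('pics/g.png',put([tile(t,130,135,190,95,4)],[tile(s,225,135,90,85,2.5),tile(s,255,160,55,43,5)]))
g()"
```

```text
time_s: 35.25
position: [0.5011, 0.239, 0.2293]
orientation: [-3.14, 0.033, -0.002]
force: [0.7, 0.0, -0.7]
width: 0.0333
grasp_force: 0.0
time_s: 36.5
position: [0.5334, 0.3566, 0.2284]
orientation: [-3.141, 0.032, -0.0]
force: [0.5, -0.9, 0.8]
width: 0.0323
grasp_force: 0.0
36.8 [0.5333 0.3567 0.2283] [-3.141  0.031  0.   ] F [-0.3 -0.2  0.1] w 0.0324 gf 0.0
```

View pics/g.png

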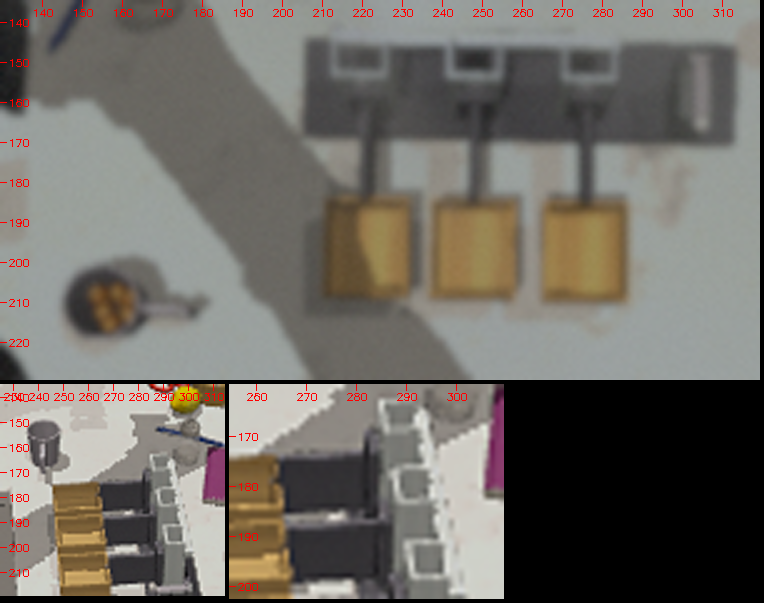

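```bash
python3 -c "
from h import *
s=vision.camera('scene');t=vision.camera('top')
for k,y0 in enumerate((.0883,.0033,-.0817)):
    x0=.5095+(1-k)*.0015
    for zz in (.1,.113): print(k,zz,'web topL',proj(s,[x0-.03,y0,zz+.015]).round(1),'rim backL near',proj(s,[x0-.106,y0-.033,zz-.009]).round(1),'topcam tray back mid',proj(t,[x0-.106,y0,zz-.009]).round(1))
# cup: rim outline
print(ray(t,(156.4,210.5),.07),ray(t,(175,212),.06),ray(t,(182,211),.06))
print('cup pred scene rim',proj(s,[.402,.291,.07]),'foot',proj(s,[.402,.291,0]))
th=np.radians(40)
for R_ in [R.from_matrix(np.array([[1,0,0],[0,-np.cos(th),np.sin(th)],[0,-np.sin(th),-np.cos(th)]]).T)]: pass
"
```

```text
0 0.1 web topL [265.  173.6] rim backL near [247.  184.7] topcam tray back mid [220.5 208.5]
0 0.113 web topL [265.  171.1] rim backL near [246.9 182.3] topcam tray back mid [220.1 208.2]
1 0.1 web topL [266.8 187.7] rim backL near [248.1 199.4] topcam tray back mid [248.3 209. ]
1 0.113 web topL [266.8 185.2] rim backL near [248.  196.9] topcam tray back mid [248.2 208.7]
2 0.1 web topL [268.7 202.9] rim backL near [249.3 215.1] topcam tray back mid [276.1 209.5]
2 0.113 web topL [268.8 200.4] rim backL near [249.2 212.7] topcam tray back mid [276.3 209.2]
[[0.40023439 0.29104604 0.07      ]] [[0.39623384 0.23463193 0.06      ]] [[0.3994068  0.21256226 0.06      ]]
cup pred scene rim [242.83583067 153.22328836] foot [243.38255751 165.47082656]
```

```bash
cat >> h.py <<'E'
def Rt(phi,yaw=90): return R.from_euler('x',phi,degrees=True)*Rdown(np.radians(yaw))
E
python3 -c "
from h import *
print(np.round(r.read_state()['joints'],2))
to([.43,.2,.27],Rt(0)); to([.43,.2,.27],Rt(0,-90))"
```

```text
[-0.89  0.36  0.26  1.67 -0.1   1.13 -2.19]
36.9 [0.5333 0.3567 0.2283] [-3.141  0.031 -0.   ] F [ 0.4  0.1 -0.4] w 0.0333 gf 0.0
row [-0.668, 1.058, -0.151, -0.0, -0.0, -0.253]
36.9 [0.5333 0.3567 0.2283] [-3.141  0.031 -0.   ] F [ 0.4  0.1 -0.4] w 0.0333 gf 0.0
row [-0.668, 1.058, -0.151, -0.0, 0.0, 0.247]
```

```bash
python3 -m jog '[[-0.1,0.1,-0.15,0,0,-0.03],[-0.2,0.2,-0.15,0,0,-0.06],[-0.3,0.4,-0.15,0,0,-0.085],[-0.4,0.6,-0.15,0,0,-0.11],[-0.5,0.7,-0.15,0,0,-0.14],[-0.6,0.8,-0.15,0,0,-0.165],[-0.66,0.9,-0.15,0,0,-0.19],[-0.66,1,-0.15,0,0,-0.22],[-0.66,1,-0.15,0,0,-0.253],[-0.66,1,-0.15,0,0,-0.253]]'
python3 -c "
from h import *
print(np.round(r.read_state()['joints'],2))
to([.44,.1,.3],Rt(-65))"
```

```text
time_s: 38.15
position: [0.4314, 0.2086, 0.251]
orientation: [-2.223, -2.22, -0.001]
force: [0.6, 0.6, -0.2]
width: 0.0329
grasp_force: 0.0
[-0.71  0.06  0.13  1.98 -0.01  1.1  -0.58]
38.15 [0.4314 0.2086 0.251 ] [-2.223e+00 -2.220e+00 -1.000e-03] F [ 0.6  0.6 -0.2] w 0.0329 gf 0.0
row [-0.839, 0.059, -0.273, -0.0, -0.181, -0.0]
```

Test the pour orientation while empty.

```bash
python3 -m jog '[[-0.1,0,-0.05,0,-0.02,0],[-0.2,0,-0.1,0,-0.04,0],[-0.3,0,-0.15,0,-0.06,0],[-0.4,0,-0.2,0,-0.08,0],[-0.5,0,-0.27,0,-0.1,0],[-0.6,0,-0.27,0,-0.12,0],[-0.7,0.06,-0.27,0,-0.14,0],[-0.8,0.06,-0.27,0,-0.16,0],[-0.84,0.06,-0.27,0,-0.18,0],[-0.84,0.06,-0.27,0,-0.18,0]]'
python3 -c "
from h import *
print(np.round(r.read_state()['joints'],2))
to([.44,.0,.2],Rt(-65))"
```

```text
time_s: 39.4
position: [0.4399, 0.0834, 0.2898]
orientation: [1.524, 1.523, -0.97]
force: [-0.0, -0.3, -0.1]
width: 0.0334
grasp_force: 0.0
[-0.94  0.45  0.1   1.88  0.63  1.75 -1.04]
39.4 [0.4399 0.0834 0.2898] [ 1.524  1.523 -0.97 ] F [-0.  -0.3 -0.1] w 0.0334 gf 0.0
row [0.307, 0.001, 0.884, -0.0, -0.0, -0.0]
```

```bash
python3 -c "
from h import *
to([.4005,.17,.16],Rt(35))"
```

```text
39.4 [0.4399 0.0834 0.2898] [ 1.524  1.523 -0.97 ] F [-0.  -0.3 -0.1] w 0.0334 gf 0.0
row [1.153, -0.263, -0.178, -0.0, 0.278, -0.0]
```

```bash
python3 -m jog '[[0.1,-0.03,-0.02,0,0.028,0],[0.2,-0.06,-0.04,0,0.056,0],[0.3,-0.1,-0.06,0,0.084,0],[0.4,-0.13,-0.08,0,0.11,0],[0.5,-0.16,-0.1,0,0.14,0],[0.6,-0.2,-0.12,0,0.17,0],[0.7,-0.22,-0.14,0,0.2,0],[0.8,-0.24,-0.16,0,0.225,0],[0.9,-0.26,-0.18,0,0.255,0],[1,-0.26,-0.18,0,0.278,0]]' -0.3
python3 -c "
from h import *
print(np.round(r.read_state()['joints'],2))
to([.4005,.188,.119],Rt(35))"
```

```text
time_s: 40.65
position: [0.3995, 0.1694, 0.1728]
orientation: [-1.901, -1.902, -0.539]
force: [-0.5, 0.9, 0.1]
width: 0.0325
grasp_force: 0.0
[-0.41  0.09  0.33  2.29 -0.79  0.9   0.46]
40.65 [0.3995 0.1694 0.1728] [-1.901 -1.902 -0.539] F [-0.5  0.9  0.1] w 0.0325 gf 0.0
row [-0.079, 0.011, 0.496, -0.001, 0.008, -0.0]
```

```bash
python3 -m jog '[[-0.02,0.01,0.1,0,0,0],[-0.05,0.01,0.2,0,0,0],[-0.08,0.01,0.3,0,0,0],[-0.08,0.01,0.4,0,0,0],[-0.08,0.01,0.45,0,0,0],[-0.08,0.01,0.45,0,0,0],[-0.08,0.01,0.45,0,0,0],[-0.08,0.01,0.45,0,0,0],[-0.08,0.01,0.45,0,0,0],[-0.08,0.01,0.45,0,0,0]]'
python3 -c "
from h import *
print(np.round(r.read_state()['joints'],2))
to([.4005,.239,.045],Rt(32))
t=avg('top',3);s=avg('scene',3)
cv2.imwrite('pics/h.png',put([tile(t,130,180,75,60,5),tile(s,222,130,75,60,5)]))"
```

```text
time_s: 41.9
position: [0.3977, 0.1947, 0.1068]
orientation: [-1.9, -1.906, -0.525]
force: [-0.8, -0.3, -0.7]
width: 0.0328
grasp_force: 0.0
[-0.41  0.22  0.28  2.34 -0.95  0.78  0.62]
41.9 [0.3977 0.1947 0.1068] [-1.9   -1.906 -0.525] F [-0.8 -0.3 -0.7] w 0.0328 gf 0.0
row [0.035, 0.029, 0.632, -0.003, 0.001, -0.0]
```

View pics/h.png

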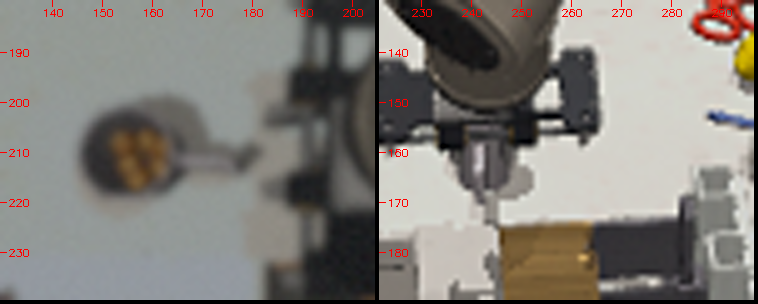

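```bash
python3 -c "
from h import *
to([.4005,.212,.09],Rt(22))
to([.4005,.239,.045],Rt(22))"
```

```text
42.2 [0.3976 0.1948 0.1067] [-1.899 -1.906 -0.525] F [ 0.8 -0.3  0.4] w 0.0328 gf 0.0
row [0.018, 0.024, 0.28, -0.003, -0.027, 0.0]
42.2 [0.3976 0.1948 0.1067] [-1.899 -1.906 -0.525] F [ 0.8 -0.3  0.4] w 0.0328 gf 0.0
row [0.013, 0.029, 0.629, -0.003, -0.027, 0.0]
```

```bash
python3 -m jog '[[0,0.02,0.1,0,-0.01,0],[0.02,0.025,0.2,0,-0.02,0],[0.02,0.025,0.28,0,-0.027,0],[0.02,0.025,0.35,0,-0.027,0],[0.015,0.028,0.42,0,-0.027,0],[0.015,0.028,0.5,0,-0.027,0],[0.015,0.028,0.57,0,-0.027,0],[0.015,0.028,0.63,0,-0.027,0],[0.015,0.028,0.63,0,-0.027,0],[0.015,0.028,0.63,0,-0.027,0]]'
python3 -c "
from h import *
print(np.round(r.read_state()['joints'],2))
to([.4005,.239,.045],Rt(22))"
```

```text
time_s: 43.45
position: [0.4005, 0.2462, 0.0276]
orientation: [-2.001, -2.009, -0.374]
force: [-0.9, 0.7, -0.4]
width: 0.0331
grasp_force: 0.0
[-0.56  0.35  0.17  2.32 -0.95  0.52  0.45]
43.45 [0.4005 0.2462 0.0276] [-2.001 -2.009 -0.374] F [-0.9  0.7 -0.4] w 0.0331 gf 0.0
row [-0.001, 0.0, 0.001, -0.003, 0.0, 0.0]
```

```bash
python3 -m jog '[[0,0,0,0,0,0],[0,0,0,0,0,0],[0,0,0,0,0,0],[0,0,0,0,0,0],[0,0,0,0,0,0],[0.02,0,-0.05,0,0,0],[0.08,0,-0.2,0,0,0],[0.16,0,-0.4,0,0,0],[0.24,0,-0.6,0,0,0],[0.32,0,-0.8,0,0,0]]' -1 40
python3 -c "
from h import *
t=avg('top',2);s=avg('scene',2)
cv2.imwrite('pics/i.png',put([tile(t,130,180,75,60,5),tile(s,222,120,75,60,5)]))
to([.44,.06,.22],Rt(22))"
```

```text
time_s: 44.7
position: [0.4019, 0.2455, 0.1579]
orientation: [-2.001, -2.01, -0.373]
force: [0.0, 0.1, -1.9]
width: 0.0079
grasp_force: 40.0
44.9 [0.4021 0.2461 0.1571] [-2.    -2.01  -0.375] F [-0.2 -0.2 -1.8] w 0.0079 gf 40.0
row [-0.993, 0.239, -0.731, -0.002, -0.0, 0.0]
```

View pics/i.png

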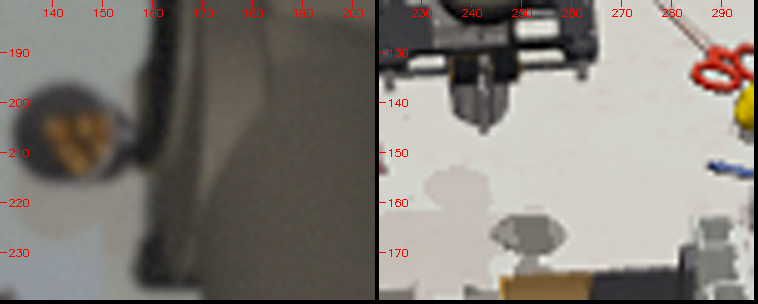

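```bash
python3 -m jog '[[0.1,0,-0.2,0,0,0],[0,0,-0.4,0,0,0],[-0.1,0.02,-0.5,0,0,0],[-0.3,0.1,-0.6,0,0,0],[-0.5,0.15,-0.7,0,0,0],[-0.7,0.2,-0.8,0,0,0],[-0.9,0.24,-0.9,0,0,0],[-1,0.25,-0.9,0,0,0],[-1,0.25,-0.9,0,0,0],[-1,0.25,-0.9,0,0,0]]'
python3 -c "
from h import *
print(np.round(r.read_state()['joints'],2))
to([.4418,-.058,.26],Rt(-8))
to([.4418,-.058,.234],Rt(-53))"
```

```text
time_s: 46.15
position: [0.4418, 0.0572, 0.2246]
orientation: [-2.0, -2.009, -0.372]
force: [0.2, 0.2, -2.2]
width: 0.0074
grasp_force: 40.0
[-0.49  0.06  0.55  2.11 -0.47  1.07  0.32]
46.15 [0.4418 0.0572 0.2246] [-2.    -2.009 -0.372] F [ 0.2  0.2 -2.2] w 0.0074 gf 40.0
row [-0.687, -0.007, -0.396, -0.003, -0.083, 0.001]
46.15 [0.4418 0.0572 0.2246] [-2.    -2.009 -0.372] F [ 0.2  0.2 -2.2] w 0.0074 gf 40.0
row [-0.811, -0.006, -0.313, -0.002, -0.208, 0.002]
```

```bash
python3 -m jog '[[-0.12,0,-0.15,0,-0.015,0],[-0.24,0,-0.25,0,-0.035,0],[-0.36,0,-0.33,0,-0.055,0],[-0.48,0,-0.36,0,-0.075,0],[-0.6,0,-0.38,0,-0.095,0],[-0.7,0,-0.38,0,-0.115,0],[-0.76,0,-0.38,0,-0.135,0],[-0.8,0,-0.36,0,-0.155,0],[-0.81,0,-0.34,0,-0.173,0],[-0.81,0,-0.31,0,-0.188,0]]'
python3 -c "
from h import *
print(np.round(r.read_state()['joints'],2))
y=-.012
for tau,z in ((75,.13),(80,.117),(90,.113),(100,.113),(110,.113)):
    a=np.radians(tau); print(tau); to([.4418,y-.083*np.cos(a)-.025*np.sin(a), z+.083*np.sin(a)-.025*np.cos(a)],Rt(22-tau))
t=avg('top',2);s=avg('scene',2)
cv2.imwrite('pics/j.png',put([tile(t,205,140,80,75,4.7),tile(s,230,155,80,75,4.7)]))
"
```

```text
time_s: 47.4
position: [0.4432, -0.072, 0.2225]
orientation: [1.74, 1.767, -0.749]
force: [0.4, -1.1, -1.6]
width: 0.0079
grasp_force: 40.0
[-0.8   0.24  0.3   2.13  0.64  1.29 -0.82]
75
47.4 [ 0.4432 -0.072   0.2225] [ 1.74   1.767 -0.749] F [ 0.4 -1.1 -1.6] w 0.0079 gf 40.0
row [0.141, -0.006, 0.144, -0.0, -0.02, 0.003]
80
47.4 [ 0.4432 -0.072   0.2225] [ 1.74   1.767 -0.749] F [ 0.4 -1.1 -1.6] w 0.0079 gf 40.0
row [0.205, -0.005, 0.154, -0.0, -0.034, 0.003]
90
47.4 [ 0.4432 -0.072   0.2225] [ 1.74   1.767 -0.749] F [ 0.4 -1.1 -1.6] w 0.0079 gf 40.0
row [0.242, -0.005, 0.073, 0.0, -0.062, 0.003]
100
47.4 [ 0.4432 -0.072   0.2225] [ 1.74   1.767 -0.749] F [ 0.4 -1.1 -1.6] w 0.0079 gf 40.0
row [0.276, -0.005, -0.022, 0.0, -0.089, 0.003]
110
47.4 [ 0.4432 -0.072   0.2225] [ 1.74   1.767 -0.749] F [ 0.4 -1.1 -1.6] w 0.0079 gf 40.0
row [0.326, -0.004, -0.11, 0.001, -0.117, 0.003]
```

View pics/j.png

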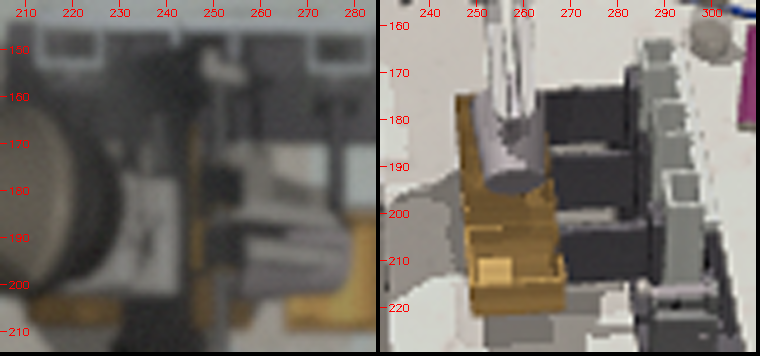

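```bash
python3 -m jog '[[0.07,0,0.07,0,-0.01,0.003],[0.14,0,0.14,0,-0.02,0.003],[0.17,0,0.15,0,-0.027,0.003],[0.205,0,0.154,0,-0.034,0.003],[0.21,0,0.144,0,-0.038,0.003],[0.215,0,0.13,0,-0.043,0.003],[0.222,0,0.115,0,-0.048,0.003],[0.23,0,0.1,0,-0.053,0.003],[0.237,0,0.085,0,-0.058,0.003],[0.242,0,0.073,0,-0.062,0.003]]'
python3 -m jog '[[0.005,0,-0.01,0,-0.003,0],[0.01,0,-0.02,0,-0.006,0],[0.015,0,-0.03,0,-0.009,0],[0.02,0,-0.04,0,-0.012,0],[0.025,0,-0.055,0,-0.015,0],[0.03,0,-0.065,0,-0.018,0],[0.035,0,-0.08,0,-0.022,0],[0.04,0,-0.09,0,-0.026,0],[0.045,0,-0.1,0,-0.03,0],[0.05,0,-0.11,0,-0.033,0]]'
python3 -c "
from h import *
to([.4418,-.012-.083*np.cos(np.radians(115))-.025*np.sin(np.radians(115)),.115+.083*np.sin(np.radians(115))-.025*np.cos(np.radians(115))],Rt(22-115))
t=avg('top',2);s=avg('scene',2)
cv2.imwrite('pics/k.png',put([tile(t,205,140,80,75,4.7),tile(s,230,155,80,75,4.7)]))
"
```

```text
time_s: 48.85
position: [0.4424, -0.0557, 0.1891]
orientation: [1.487, 1.482, -1.004]
force: [-0.6, -0.1, -2.0]
width: 0.0079
grasp_force: 40.0
time_s: 50.1
position: [0.4425, -0.0377, 0.1883]
orientation: [1.339, 1.335, -1.122]
force: [-0.4, -0.0, -1.3]
width: 0.0079
grasp_force: 40.0
50.1 [ 0.4425 -0.0377  0.1883] [ 1.339  1.335 -1.122] F [-0.4 -0.  -1.3] w 0.0079 gf 40.0
row [-0.067, -0.005, -0.141, -0.0, -0.036, -0.0]
```

View pics/k.png

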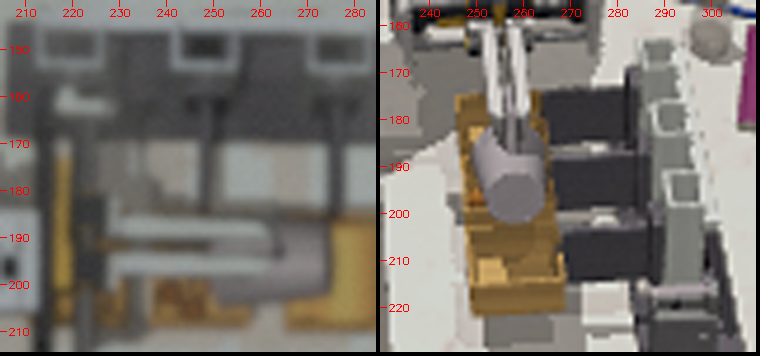

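```bash
python3 -m jog '[[0,0,-0.02,0,-0.008,0],[0,0,-0.05,0,-0.016,0],[-0.02,0,-0.08,0,-0.024,0],[-0.04,0,-0.11,0,-0.03,0],[-0.06,0,-0.14,0,-0.036,0],[-0.06,0,-0.14,0,-0.036,0],[-0.06,0,-0.14,0,-0.036,0],[-0.06,0,-0.14,0,-0.036,0],[-0.06,0,-0.14,0,-0.036,0],[-0.06,0,-0.14,0,-0.036,0]]'
python3 -c "
from h import *
print(np.round(r.read_state()['joints'],2))
to([.4418,-.04,.25],Rt(-60))
to([.4418,.0,.29],Rt(-40))
"
```

```text
time_s: 51.55
position: [0.4425, -0.0188, 0.201]
orientation: [1.175, 1.17, -1.233]
force: [-1.1, 0.3, -2.2]
width: 0.0079
grasp_force: 40.0
[-1.03  0.88  0.32  2.02  0.74  1.65 -1.21]
51.55 [ 0.4425 -0.0188  0.201 ] [ 1.175  1.17  -1.233] F [-1.1  0.3 -2.2] w 0.0079 gf 40.0
row [-0.251, -0.003, 0.264, -0.0, 0.091, -0.0]
51.55 [ 0.4425 -0.0188  0.201 ] [ 1.175  1.17  -1.233] F [-1.1  0.3 -2.2] w 0.0079 gf 40.0
row [-0.498, -0.004, -0.019, -0.0, 0.147, -0.0]
```

```bash
python3 -m jog '[[-0.2,0,0,0,0,0],[-0.4,0,0,0,0,0],[-0.5,0,0,0,0.02,0],[-0.5,0,0,0,0.04,0],[-0.5,0,0,0,0.06,0],[-0.5,0,0,0,0.08,0],[-0.5,0,0,0,0.1,0],[-0.5,0,0,0,0.12,0],[-0.5,0,0,0,0.147,0],[-0.5,0,0,0,0.147,0]]'
python3 -c "
from h import *
to([.4418,.12,.29],Rt(22))
"
```

```text
time_s: 52.8
position: [0.4424, -0.0167, 0.2773]
orientation: [1.827, 1.812, -0.655]
force: [-0.3, -0.2, -1.3]
width: 0.0078
grasp_force: 40.0
52.8 [ 0.4424 -0.0167  0.2773] [ 1.827  1.812 -0.655] F [-0.3 -0.2 -1.3] w 0.0078 gf 40.0
row [0.759, -0.011, -0.587, 0.001, 0.171, -0.001]
```

```bash
python3 -m jog '[[0,0,-0.1,0,0.02,0],[0.1,0,-0.2,0,0.04,0],[0.2,0,-0.3,0,0.06,0],[0.3,0,-0.4,0,0.08,0],[0.4,0,-0.5,0,0.1,0],[0.5,0,-0.55,0,0.12,0],[0.6,0,-0.58,0,0.14,0],[0.7,0,-0.58,0,0.16,0],[0.76,0,-0.58,0,0.171,0],[0.76,0,-0.58,0,0.171,0]]'
python3 -c "
from h import *
to([.4005,.239,.12],Rt(22))
t=avg('top',3);s=avg('scene',3)
cv2.imwrite('pics/l.png',put([tile(t,130,140,185,75,4.2)],[tile(s,230,155,80,75,3.6)]))
"
```

```text
time_s: 54.05
position: [0.4414, 0.1279, 0.2673]
orientation: [-2.019, -2.012, -0.378]
force: [0.1, 1.1, -1.0]
width: 0.0076
grasp_force: 40.0
54.05 [0.4414 0.1279 0.2673] [-2.019 -2.012 -0.378] F [ 0.1  1.1 -1. ] w 0.0076 gf 40.0
row [0.331, -0.27, 1.312, -0.0, 0.002, -0.001]
```

View pics/l.png

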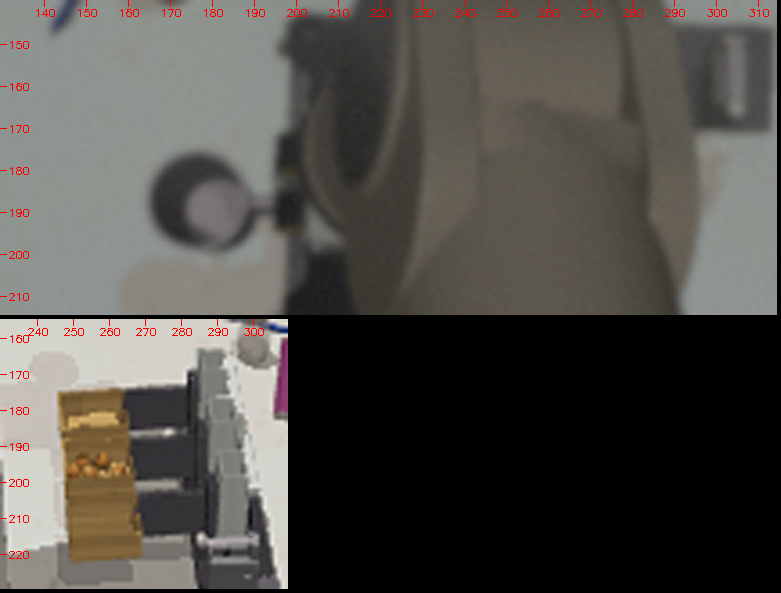

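```bash
python3 -m jog '[[0.1,-0.08,0.1,0,0,0],[0.2,-0.16,0.2,0,0,0],[0.33,-0.27,0.4,0,0,0],[0.33,-0.27,0.6,0,0,0],[0.33,-0.27,0.8,0,0,0],[0.33,-0.27,1,0,0,0],[0.33,-0.27,1,0,0,0],[0.33,-0.27,1,0,0,0],[0.33,-0.27,1,0,0,0],[0.33,-0.27,1,0,0,0]]'
python3 -c "
from h import *
to([.4005,.239,.0455],Rt(22))
"
```

```text
time_s: 55.6
position: [0.4032, 0.2297, 0.149]
orientation: [-2.018, -2.013, -0.389]
force: [0.4, 0.6, -1.0]
width: 0.0078
grasp_force: 40.0
55.6 [0.4032 0.2297 0.149 ] [-2.018 -2.013 -0.389] F [ 0.4  0.6 -1. ] w 0.0078 gf 40.0
row [-0.196, -0.02, 0.791, 0.001, 0.001, -0.0]
```

```bash
python3 -m jog '[[-0.03,-0.02,0.1,0,0,0],[-0.06,-0.02,0.22,0,0,0],[-0.09,-0.02,0.34,0,0,0],[-0.12,-0.02,0.46,0,0,0],[-0.14,-0.02,0.58,0,0,0],[-0.16,-0.02,0.68,0,0,0],[-0.18,-0.02,0.74,0,0,0],[-0.19,-0.02,0.77,0,0,0],[-0.196,-0.02,0.79,0,0,0],[-0.196,-0.02,0.79,0,0,0]]'
python3 -c "
from h import *
to([.4005,.239,.0455],Rt(22))
"
```

```text
time_s: 56.85
position: [0.4004, 0.2461, 0.0276]
orientation: [-2.018, -2.013, -0.388]
force: [0.5, 0.5, -1.4]
width: 0.0075
grasp_force: 40.0
56.85 [0.4004 0.2461 0.0276] [-2.018 -2.013 -0.388] F [ 0.5  0.5 -1.4] w 0.0075 gf 40.0
row [0.001, 0.001, -0.002, 0.0, 0.001, -0.0]
```

```bash
python3 -m jog '[[-0.002,0,0.004,0,0,0],[-0.003,0,0.007,0,0,0],[-0.005,0,0.011,0,0,0],[-0.005,0,0.014,0,0,0],[-0.005,0,0.014,0,0,0],[-0.005,0,0.014,0,0,0],[-0.005,0,0.014,0,0,0],[-0.005,0,0.014,0,0,0],[-0.005,0,0.014,0,0,0],[-0.005,0,0.014,0,0,0]]'
python3 -m jog '[[0,0,0,0,0,0],[0,0,0,0,0,0],[0,0,0,0,0,0],[0,0,0,0,0,0],[0,0,0,0,0,0],[0,0,-0.1,0,0,0],[0,0,-0.3,0,0,0],[0,0,-0.5,0,0,0],[0,0,-0.7,0,0,0],[0,0,-0.9,0,0,0]]' -0.3
python3 -c "
from h import *
to([.45,.12,.25],Rt(0))
to([.45,.12,.25],Rdown(-.0175))
"
```

```text
time_s: 58.1
position: [0.4006, 0.2457, 0.026]
orientation: [-2.019, -2.012, -0.389]
force: [-4.7, -14.4, 27.2]
width: 0.0075
grasp_force: 40.0
time_s: 59.35
position: [0.3995, 0.1959, 0.1512]
orientation: [-2.018, -2.013, -0.386]
force: [0.0, 0.2, 0.6]
width: 0.033
grasp_force: 0.0
59.35 [0.3995 0.1959 0.1512] [-2.018 -2.013 -0.386] F [0.  0.2 0.6] w 0.033 gf 0.0
row [-0.274, 0.339, -0.68, 0.0, -0.06, -0.0]
59.35 [0.3995 0.1959 0.1512] [-2.018 -2.013 -0.386] F [0.  0.2 0.6] w 0.033 gf 0.0
row [-0.274, 0.339, -0.68, -0.047, -0.047, 0.249]
```

```bash
python3 -m jog '[[0,0,-0.2,0,0,0],[0,0.05,-0.4,0,-0.02,0],[-0.1,0.1,-0.6,0,-0.04,0],[-0.2,0.2,-0.68,0,-0.06,0],[-0.27,0.34,-0.68,0,-0.06,0],[-0.27,0.34,-0.68,0,-0.06,0],[-0.27,0.34,-0.68,0,-0.06,0],[-0.27,0.34,-0.68,0,-0.06,0],[-0.27,0.34,-0.68,0,-0.06,0],[-0.27,0.34,-0.68,0,-0.06,0]]' -1 20
python3 -m jog '[[-0.2,0,0,0,0,0],[-0.5,0,0,0,0,0],[-0.8,0,0,0,0,0],[-1,0,0,0,0,0],[-1,0,0,0,0,0],[-1,0,0,0,0,0],[-1,0,0,0,0,0],[-1,0,0,0,0,0],[-1,0,0,0,0,0],[-1,0,0,0,0,0]]'
python3 -c "
from h import *
to([.527,-.168,.219],Rt(0))
"
```

```text
time_s: 60.6
position: [0.4502, 0.1211, 0.2304]
orientation: [2.224, 2.218, 0.002]
force: [0.8, -0.5, -0.4]
width: 0.0005
grasp_force: 0.0
time_s: 61.85
position: [0.45, -0.0289, 0.2303]
orientation: [2.224, 2.218, 0.002]
force: [0.4, -0.2, 0.2]
width: 0.0006
grasp_force: 0.0
61.85 [ 0.45   -0.0289  0.2303] [2.224e+00 2.218e+00 2.000e-03] F [ 0.4 -0.2  0.2] w 0.0006 gf 0.0
row [-0.926, 0.516, 0.202, 0.0, -0.0, -0.0]
```

```bash
python3 -m jog '[[-0.2,0,0,0,0,0],[-0.5,0,0,0,0,0],[-0.8,0.1,0,0,0,0],[-0.926,0.3,0,0,0,0],[-0.926,0.516,0.1,0,0,0],[-0.926,0.516,0.2,0,0,0],[-0.926,0.516,0.3,0,0,0],[-0.926,0.516,0.35,0,0,0],[-0.926,0.516,0.35,0,0,0],[-0.926,0.516,0.35,0,0,0]]'
python3 -c "
from h import *
import pickle; t,s=pickle.load(open('c0.pkl','rb'))
G=t['img'].mean(2).astype(int);print(G[160:173,299:311])
H=s['img'].min(2).astype(int);print(H[210:222,280:308])
for P in ((.527,-.168,.133),(.527,-.163,.133),(.527,-.163,.127)): print(P,proj(t,P),proj(s,P))
g()"
```

```text
time_s: 63.1
position: [0.5271, -0.1681, 0.1784]
orientation: [2.224, 2.218, 0.003]
force: [-1.2, 0.2, 0.7]
width: 0.0002
grasp_force: 0.0
[[ 69  78  85  88 100 109 112 106  94  80  76  75]
 [ 67  77  83  89  98 108 112 108  93  82  77  76]
 [ 69  78  85  89  96 107 111 108  95  81  77  77]
 [ 67  75  82  86  96 108 111 106  91  80  76  75]
 [ 63  71  74  82  94 113 116 111  92  80  77  76]
 [ 63  63  70  78  98 118 125 115  95  80  77  78]
 [ 58  63  63  73  91 112 119 111  92  80  78  76]
 [ 60  61  62  67  78  92  99  96  86  79  75  75]
 [ 61  61  59  62  67  74  79  80  79  77  76  75]
 [ 62  62  65  64  64  69  72  79  77  75  77  76]
 [ 80  79  78  76  78  77  79  82  82  84  83  83]
 [108 106 103 102  99 100 102 100 104 102 102 104]
 [124 124 126 123 124 121 123 122 125 123 124 123]]
[[191 197  57  76  78  79  77  78  74  93 122 109 109 108 108 109 110 111
   87  11  53  51  50 102 199 192 191 192]
 [194 196  55  74  77  78  76  76  77  90  99 110 108 107 108 110 112 110
   87   8  51  50  48  94 200 192 191 192]
 [193 195 101  85  76  78  76  76  76  89  95 110 109 107 108 1
[... 730 characters left out ...]
  50  50  56 128 196 192]
 [191 192 193 100  85  89  76  60 102  56  56  57  42  26  60  57  58  58
   54  48  61  62  50  53  50  99 199 191]
 [191 193 193 100  87  90  90  61  73  65  66  64  23  33  65  65  64  64
   64  49  59  61  40  52  52 102 199 187]
 [191 193 193 135  79  90  91  67  68 119 117 118 116 117 117 117 116 118
  117  83  58  59  50  50  52  94 200 188]]
(0.527, -0.168, 0.133) [305.66560211 166.6226684 ] [285.02158409 215.1602828 ]
(0.527, -0.163, 0.133) [303.98069344 166.6252522 ] [284.83430113 214.15949012]
(0.527, -0.163, 0.127) [303.70931359 166.99931266] [284.78029131 215.33136307]
63.1 [ 0.5271 -0.1681  0.1784] [2.224 2.218 0.003] F [-1.2  0.2  0.7] w 0.0002 gf 0.0
```

```bash
python3 -m jog '[[0.013,0.02,0.05,0,0,0],[0.013,0.02,0.1,0,0,0],[0.013,0.02,0.15,0,0,0],[0.013,0.02,0.2,0,0,0],[0.013,0.02,0.25,0,0,0],[0.013,0.02,0.28,0,0,0],[0.013,0.02,0.28,0,0,0],[0.013,0.02,0.28,0,0,0],[0.013,0.02,0.28,0,0,0],[0.013,0.02,0.28,0,0,0]]'
python3 -c "
from h import *
import time
F=[]
for i in range(6): vision.camera('top'); s=r.read_state(); F.append(s['force'])
g();print(np.mean(F,0).round(2),np.std(F,0).round(2))"
```

```text
time_s: 64.35
position: [0.5302, -0.1661, 0.136]
orientation: [2.224, 2.218, 0.002]
force: [-0.2, -0.5, 0.2]
width: 0.0003
grasp_force: 0.0
64.65 [ 0.5301 -0.1661  0.1358] [2.224e+00 2.218e+00 2.000e-03] F [-0.   0.2  0.6] w 0.0001 gf 0.0
[-0.24  0.05  0.04] [0.43 0.71 0.35]
```

Not in contact yet; go down 4 mm.

```bash
python3 -m jog '[[0,0,0.005,0,0,0],[0,0,0.01,0,0,0],[0,0,0.015,0,0,0],[0,0,0.02,0,0,0],[0,0,0.025,0,0,0],[0,0,0.027,0,0,0],[0,0,0.027,0,0,0],[0,0,0.027,0,0,0],[0,0,0.027,0,0,0],[0,0,0.027,0,0,0]]'
python3 -c "
from h import *
F=[]
for i in range(6): vision.camera('top'); s=r.read_state(); F.append(s['force'])
g();print(np.mean(F,0).round(2),np.std(F,0).round(2))"
```

```text
time_s: 65.9
position: [0.5301, -0.1661, 0.1318]
orientation: [2.224, 2.218, 0.002]
force: [-0.6, 0.6, 2.9]
width: 0.0005
grasp_force: 0.9
66.2 [ 0.5301 -0.1661  0.1318] [2.224e+00 2.218e+00 2.000e-03] F [-0.8  0.2  2. ] w 0.0004 gf 0.9
[-1.2  -0.06  1.64] [0.45 0.25 0.57]
```

```bash
python3 -m jog '[[0,0,0.005,0,0,0],[0,0,0.01,0,0,0],[0,0,0.015,0,0,0],[0,0,0.02,0,0,0],[0,0,0.025,0,0,0],[0,0,0.029,0,0,0],[0,0,0.029,0,0,0],[0,0,0.029,0,0,0],[0,0,0.029,0,0,0],[0,0,0.029,0,0,0]]'
python3 -c "
from h import *
F=[]
for i in range(8): vision.camera('top'); s=r.read_state(); F.append(s['force'])
g();print(np.mean(F,0).round(2),np.std(F,0).round(2))"
```

```text
time_s: 67.45
position: [0.5301, -0.1662, 0.1274]
orientation: [2.224, 2.218, 0.002]
force: [-2.9, 0.4, 3.5]
width: 0.0005
grasp_force: 1.7
67.85 [ 0.5301 -0.1662  0.1274] [2.224e+00 2.218e+00 2.000e-03] F [-3.3  0.1  3.3] w 0.0004 gf 1.7
[-2.78 -0.11  3.35] [0.5  0.45 0.37]
```

```bash
python3 -m jog '[[0,0,0.003,0,0,0],[0,0,0.006,0,0,0],[0,0,0.006,0,0,0],[0,0,0.006,0,0,0],[0,0,0.006,0,0,0],[0,0,0.006,0,0,0],[0,0,0.006,0,0,0],[0,0,0.006,0,0,0],[0,0,0.006,0,0,0],[0,0,0.006,0,0,0]]'
python3 -c "
from h import *
F=[];I=[]
for i in range(8): I.append(vision.camera('scene')['img'].min(2).astype(int)); s=r.read_state(); F.append(s['force'])
g();print(np.mean(F,0).round(2),np.std(F,0).round(2)); print(np.mean(I,0).astype(int)[211:223,280:306])"
```

```text
time_s: 69.1
position: [0.5301, -0.1661, 0.1265]
orientation: [2.224, 2.218, 0.002]
force: [-3.0, 0.2, 5.2]
width: 0.0005
grasp_force: 1.9
69.5 [ 0.5301 -0.1661  0.1265] [2.224e+00 2.218e+00 2.000e-03] F [-2.1 -0.2  3.8] w 0.0003 gf 1.9
[-2.29 -0.28  3.98] [0.38 0.52 0.53]
[[ 46  47  63 118 107 107  43 110 106  97  72 124 121 110 112 113 114 114
   89   9  59  58  55 105 214 206]
 [ 47  48  68 119 106  87  44 110 106  93  89 123 120 110 110 113 114 113
   85  52  97  56  53  97 217 208]
 [ 43  43  67 119 116  90  48 119 115  99  91 124 121 110 110 112 114 113
  106  99  99  55  54  79 185 210]
 [ 92  86  70 115 116  91  47 119 115 103 100 121 111 111 112 113 114 112
  103  92  77  58  57  58 120 212]
 [190 189 137 113 115  92  57 119 116 108 111 121 111 111 111 113 112 111
  107  95  82  92  58  58 114 213]
 [190 190 143 111 115  91  59 118 115  91 110 111 110 109 108 107 107 108
  108 100 103  81  58  57 106 213]
 [188 189 187 118 115  92  71 118 114 104 108 108 109 109 110 109 107 104
  103  75  93  81  58  55  92 217]
 [187 189 190  83 100  80  95 105  89 107 107 104 104  84  83  82  71  65
   61  47  75  70  57  57  63 142]
 [186 188 188 112  84 103  92  84  75  82  73  65  46  27  63  61  60  58
   58  46  72  70  59  58  57 110]
 [186 188 188 112  88  89  88  66  62  62  61  58  31  44  79  77  77  78
   78  48  69  69  45  59  59 114]
 [186 188 189 152  89  87  89  51  73  79  79  79  78  78  80  79  79  80
   77  64  68  68  58  60  57 103]
 [187 187 190 211  43  63  64  50  65  85  85  87  92  92  94  96  95  94
   94  92  90  85  58  58  55  92]]
```

```bash
python3 -m jog '[[0,0,-0.02,0,0,0],[0,0,-0.05,0,0,0],[0,0,-0.1,0,0,0],[0,0,-0.3,0,0,0],[0,0,-0.5,0,0,0],[0,0,-0.7,0,0,0],[-0.3,0,-0.8,0,0,0],[-0.6,0,-0.8,0,0,0],[-1,0,-0.8,0,0,0],[-1,0,-0.8,0,0,0]]'
python3 -m jog '[[-0.3,-0.1,0,0,0,0],[-0.6,-0.1,0,0,0,0],[-0.9,-0.1,0,0,0,0],[-1,-0.1,0,0,0,0],[-1,-0.1,0,0,0,0],[-1,-0.1,0,0,0,0],[-1,-0.1,0,0,0,0],[-1,-0.1,0,0,0,0],[-1,-0.1,0,0,0,0],[-1,-0.1,0,0,0,0]]'
python3 - <<'E'
from h import *
import pickle; t0,s0=pickle.load(open('c0.pkl','rb'))
g(); t=avg('top',4); s=avg('scene',4)
hsv=cv2.cvtColor(t["img"],cv2.COLOR_RGB2HSV)
m=((hsv[...,0]<16)&(hsv[...,1]>110)&(hsv[...,2]>70)).astype(np.uint8)
n,l,st,ce=cv2.connectedComponentsWithStats(m)
print("orange/brown blobs",[(a[4],c.round(0).tolist()) for a,c in zip(st[1:],ce[1:]) if a[4]>6 and 100<c[0]<420 and 120<c[1]<240])
d=np.abs(s["img"].astype(int)-s0["img"]).max(2)>45
for nm,(x0,x1,y0,y1) in dict(cup=(228,258,138,172),spice=(308,328,230,264),salt=(292,308,150,168),roller=(282,290,212,219)).items(): print(nm,d[y0:y1,x0:x1].mean().round(3))
H=s['img'].min(2).astype(int); print(H[213:219,283:292]); 
# nut-coloured in middle tray
hs=cv2.cvtColor(s["img"],cv2.COLOR_RGB2HSV); q=(hs[...,0]<14)&(hs[...,1]>120)&(hs[...,2]>90); ys,xs=np.nonzero(q[165:230,235:275]); print("scene nut px",len(xs),xs.mean()+235 if len(xs) else 0,ys.mean()+165 if len(ys) else 0)
E
```

```text
time_s: 70.75
position: [0.5278, -0.3211, 0.2469]
orientation: [2.23, 2.21, -0.001]
force: [-0.1, 1.0, -0.2]
width: 0.0005
grasp_force: 0.0
time_s: 72.0
position: [0.5142, -0.466, 0.2464]
orientation: [2.224, 2.218, 0.002]
force: [0.1, 0.6, -0.5]
width: 0.0006
grasp_force: 0.0
72.0 [ 0.5142 -0.466   0.2464] [2.224e+00 2.218e+00 2.000e-03] F [ 0.1  0.6 -0.5] w 0.0006 gf 0.0
orange/brown blobs [(np.int32(13), [247.0, 190.0]), (np.int32(14), [241.0, 195.0]), (np.int32(12), [252.0, 197.0]), (np.int32(30), [243.0, 203.0])]
cup 0.262
spice 0.256
salt 0.486
roller 0.536
[[ 54  54  77  91 133  81  70  70  71]
 [ 33  57  52  75  86 110 110  85  75]
 [ 42  42  54  45  65  86  80  83  95]
 [ 72  26  42  67  34  58  75  78  81]
 [ 87  60  28  39  57  35  38  55  83]
 [ 88 108  10  22  35  38  55  33  38]]
scene nut px 0 0 0
```

```bash
python3 - <<'E'
from h import *
import pickle; t0,_=pickle.load(open('c0.pkl','rb'))
t=avg('top',4)
for nm,(x,y,h) in dict(cup=(157,210,14),salt=(168,131,12),spice=(332,137,11),lever=(305,158,14)).items():
    T=t0["img"][y-h:y+h,x-h:x+h]; S=t["img"][y-h-8:y+h+8,x-h-8:x+h+8]
    m=cv2.matchTemplate(S,T,cv2.TM_CCOEFF_NORMED); _,v,_,p=cv2.minMaxLoc(m); print(nm,round(v,2),(p[0]-8,p[1]-8))
hsv=cv2.cvtColor(t["img"],cv2.COLOR_RGB2HSV); m=((hsv[...,0]<25)&(hsv[...,1]>90)).astype(np.uint8)[175:220,195:300]
n,l,st,ce=cv2.connectedComponentsWithStats(m); print([(s[:5]+[195,175,0,0,0]).tolist() for s in st[1:] if s[4]>100])
E
```

```text
cup 0.89 (0, 0)
salt 1.0 (0, 0)
spice 1.0 (0, 0)
lever 1.0 (0, 0)
[[211, 184, 22, 25, 477], [237, 186, 22, 23, 470], [266, 185, 21, 25, 474]]
```

Everything is in place: three level trays, five nuts in the middle tray, the cup upright, and the lever back at rest.

```bash
python3 -c "
from rig import order
print(order.hand_in())"
```

```text
the job is handed in; nothing more can be done
None
```

I handed the job in at about 72 s. All three tray arms are hung and pressed home, and the nuts I could count (five) are in the middle tray. The empty cup stands upright where it started. I pressed the roller about 7 mm, judged from force and height because the click can't be read directly, then released it. The spice jar and salt shaker did not move.

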